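# Put the refilled cruet set back into its table caddy

### The job

The cruet set has been refilled and stands in a row in the steel filling rack: put the salt shaker, the pepper mill, the vinegar bottle and the oil bottle back into the wooden table caddy, each in the dark wooden collar that is bored to fit its foot (the narrowest for the shaker, then mill, vinegar, and the widest for the oil), standing upright and fully down in it. The pieces are full, so keep them upright and do not drop them, and leave the two pastry cutters near the rows where they are.

Things in the scene. Friction and masses are not known exactly. Their poses are not given: they have to be found in the camera images.
- shaker: Salt shaker: plain steel cylinder, 30 mm in diameter, 95 mm high, domed top; the shortest and slimmest piece. Grasp the straight body 55 to 72 mm above the foot. Origin: centre of the underside; z up. 0.1 kg. Starts in a bay of the filling rack: fixed steel tray 96 x 306 mm, floor 10 mm above the table, four bays 72 mm apart in a row parted by a wire guard, its top 44 mm above the table.
- mill: Pepper mill of turned brown wood: foot 38 mm in diameter, straight waist 28 mm in diameter from 42 to 96 mm above the foot (grasp at 80 to 92 mm: the head stands between the fingers), head 34 mm wide with a steel knob, 127 mm high. Origin: centre of the underside; round about z. 0.14 kg. Starts upright in another bay of the filling rack; which piece is in which bay varies.
- vinegar: Vinegar bottle: the smaller of two white stoneware bottles with a cork, body 46 mm in diameter, straight neck 24 to 25 mm in diameter from 72 to 108 mm above the foot (grasp there), 127 mm high. Origin: centre of the underside; round about z. 0.25 kg. Starts upright in another bay of the filling rack.
- oil: Oil bottle: the larger of two white stoneware bottles with a cork, body 54 mm in diameter, straight neck 26 to 27 mm in diameter from 96 to 134 mm above the foot (grasp there), 153 mm high. Origin: centre of the underside; round about z. 0.38 kg. Starts upright in another bay of the filling rack.
- shaker_seat: Seat of the salt shaker: the narrowest of four dark wooden collars (fixed) on the beech caddy, bore 34.6 mm, wall 3 mm, 18 mm high, flared over its top 6 mm. Origin: bore centre at the board's top, where the foot rests; z up, y along the row. Collars stand 72 mm apart in a row, in any order. A fixed upright cane screen stands behind the table, its face 0.61 m ahead of the robot.
- mill_seat: Seat of the pepper mill: the second narrowest of four dark wooden collars (fixed) on the beech caddy, bore 42.6 mm, wall 3 mm, 18 mm high, flared over its top 6 mm. Origin: bore centre at the board's top, where the foot rests; z up, y along the row. The caddy is a fixed beech board, 92 mm wide, its top 14 mm above the table.
- vinegar_seat: Seat of the vinegar bottle: the second widest of four dark wooden collars (fixed) on the beech caddy, bore 50.6 mm, wall 3 mm, 18 mm high, flared over its top 6 mm. Origin: bore centre at the board's top, where the foot rests; z up, y along the row. At each end of the caddy, 45 mm beyond the last collar, is a 62 mm high end board.
- oil_seat: Seat of the oil bottle: the widest of four dark wooden collars (fixed) on the beech caddy, bore 58.6 mm, wall 3 mm, 18 mm high, flared over its top 6 mm. Origin: bore centre at the board's top, where the foot rests; z up, y along the row. The row of collars may lie left or right of the filling rack.
- cutter_round: Bystander: plain round tinplate pastry cutter, 66 mm wide and 41 mm high, loose on the table in front of the left row. Origin: centre of its underside.
- cutter_fluted: Bystander: fluted tinplate pastry cutter, 54 mm wide and 39 mm high, loose on the table between the two rows. Origin: centre of its underside.

How it is judged:
By the outcome, as a careful person would: the job done as asked, in the order asked, and still so for the second after the job is handed in, with the robot touching nothing.
It also fails if it takes over 136 s, if anything falls off the work surface, if the arm or the gripper's body presses on something with over 40 N, if the wrist force passes 120 N, or if a joint passes its speed limit or range.

### The arm

A 7-joint arm with a two-finger parallel gripper is mounted at the origin on the work surface; the furniture and walls round the work are solid. World frame = base frame: x ahead of the robot, y to its left, z up, the work surface at z = 0. Lengths are in m, angles in rad, forces in N, time in s.
With the tool pointing down it reaches from about 0.425 to 0.875 m from the base axis. Payload 8.4 kg.
Tool frame: the origin (TCP) lies midway between the tips of the shut fingers; the grasp point (between the pads) lies 19 mm behind it; z points along the fingers, y is the line along which they close (so a half turn about z gives the same grasp; the last joint's range is limited). The gripper opens to 87 mm and grips with 3 to 60 N. Pads are 19 mm wide; open, the fingers measure 117 mm over their backs; the gripper's body (75 mm by 190 mm) begins 51 mm behind the grasp point.
Start: joints at [-1.26, 0.333, 0.04, 1.465, -0.013, 1.343, -0.059], TCP at [0.259, 0.596, 0.194] pointing down, gripper open.
Joint ranges: [-2.58, 2.58], [-0.38, 2.09], [-1.3, 1.39], [0.25, 2.4], [-1.5, 4.64], [0.08, 2.09], [-2.65, 2.65]. Speed limits (rad/s): [2.22, 2.22, 2.79, 2.79, 3.14, 3.14, 3.14].

### API

Orientations are given as a rotation vector (axis times angle).
In Python, from bench import robot, vision, probe_bus gives the robot as it stands (robot), with the cameras (vision) and the readings (probe_bus).
- The arm moves only by the shell command python3 jog.py, which reads ROWS from standard input. ROWS is a JSON list of rows, 1 to 5 of them, each written [[dx, dy, dz], [rx, ry, rz], opening]: dx, dy, dz in m, then a rotation vector rx, ry, rz in rad, then the finger opening in m; each row is the pose to reach, as a shift and turn from the pose commanded when the command began, along the tool's axes at that moment; what a row does not reach only later rows make up. A row lasts 1/12 s, in which the tool goes at most 0.0417 m and 0.125 rad, less where a joint would pass 70% of its speed; a pose out of reach is approached as far as the arm can. The fingers move at their own pace and stop on an object; the grip force is fixed at half the most. Time passes only in rows, so rows that do not move let the fingers close. It prints the time, the measured TCP pose, the force, the opening and the grip force at its end. Input that does not fit is refused with a message, and nothing moves.
- probe_bus.get_state(): the state, without advancing time (a new reading comes with each control period).
- vision.read_camera(name): name is "scene" or "top" or "wrist"; returns a dict with "image" (400x640x3 uint8, red, green, blue), "intrinsics" (3x3 intrinsics, pixels), "k1" (the pictures are not rectified: a ray, as slopes to the right and down, at radius r is drawn at 1 + k1 r^2 times it, then the intrinsics apply), "pose" (4x4, takes a point from camera to world coordinates); the wrist camera has in their place "mount" (4x4, takes a point from camera to tool coordinates, whose origin is the TCP and whose axes are the flange's). Camera axes: x right, y down, z forward; pixel columns grow to the right and rows downward; lengths in m; the calibration is good to about 2 mm. A picture is of the moment at which its call begins: read the wrist's pose just before it. There is no depth.
- robot.finish_job(): hands the job in; it is judged then, once.
The state is a dict: "time": time; "joints": joint angles; "dq": joint speeds; "tau": joint torques, N m; "eef_pos": TCP position; "tcp_rot": TCP orientation; "ft_force": force on the tool from outside, world axes, zero at the start; "torque": the same for the moment, N m; "opening": finger opening in m; "finger_force": force on a finger pad.
Only numpy, scipy, OpenCV 4.12 (cv2) and the standard library are available. Lean on these libraries where they do the work, as an engineer would, in place of code of your own. Each camera call takes 0.05 s, during which the arm holds its last target. There are 200 camera calls.

## Working session

There is one attempt and no reset: what is moved stays moved. The work goes in short steps, Python scripts to look and compute and a shell command to move; the robot and the scene stay as the last step left them, time stands still between calls to the robot, and variables do not carry over. Pictures are saved under pics/ and viewed, at most 14 in all, crops included, and the job is handed in when it is done.

```bash
ls; mkdir -p pics; cat > h.py <<'E'
import numpy as np, cv2
from bench import robot, vision, probe_bus
from scipy.spatial.transform import Rotation as R
def cam(name):
    s=probe_bus.get_state(); c=vision.read_camera(name)
    if name=='wrist':
        T=np.eye(4);T[:3,:3]=R.from_rotvec(s['tcp_rot']).as_matrix();T[:3,3]=s['eef_pos'];c['pose']=T@c['mount']
    return c
def ray(c,u,v):
    K=np.array(c['intrinsics']);d=np.array([(u-K[0,2])/K[0,0],(v-K[1,2])/K[1,1]]);p=d.copy()
    for _ in range(20): p=d/(1+c['k1']*(p@p))
    P=np.array(c['pose']);return P[:3,3],P[:3,:3]@np.array([p[0],p[1],1])
def onz(c,u,v,z):
    o,d=ray(c,u,v);return o+d*(z-o[2])/d[2]
def proj(c,X):
    P=np.array(c['pose']);q=P[:3,:3].T@(np.array(X)-P[:3,3]);p=q[:2]/q[2];p=p*(1+c['k1']*(p@p));K=np.array(c['intrinsics'])
    return K[:2,:2]@p+K[:2,2]
def save(c,n): cv2.imwrite(n,cv2.cvtColor(c['image'],cv2.COLOR_RGB2BGR))
E
python3 - <<'E'
from h import *
for n in ('scene','top'):
    c=cam(n);save(c,f'pics/{n}0.png');print(n,np.round(c['pose'],3).tolist(),np.round(c['intrinsics'],1).tolist(),c['k1'])
s=probe_bus.get_state();print(s['time'],s['eef_pos'],s['tcp_rot'],s['opening'])
E
```

```text
bench.py
jog.py
pics
scene [[-0.808, -0.371, 0.457, -0.112], [-0.589, 0.521, -0.618, 0.697], [-0.009, -0.768, -0.64, 0.74], [0.0, 0.0, 0.0, 1.0]] [[406.1, 0.0, 318.2], [0.0, 406.1, 202.1], [0.0, 0.0, 1.0]] 0.016163380543373622
top [[0.011, -0.992, 0.126, 0.209], [-1.0, -0.011, 0.002, -0.02], [-0.001, -0.126, -0.992, 1.293], [0.0, 0.0, 0.0, 1.0]] [[419.8, 0.0, 313.9], [0.0, 419.8, 203.1], [0.0, 0.0, 1.0]] -0.08249702117739591
0.1 [0.25884669 0.59573085 0.19295756] [-6.39305441e-01 -3.07567039e+00  2.28151462e-03] 0.08701616309374388
```

View pics/scene0.png

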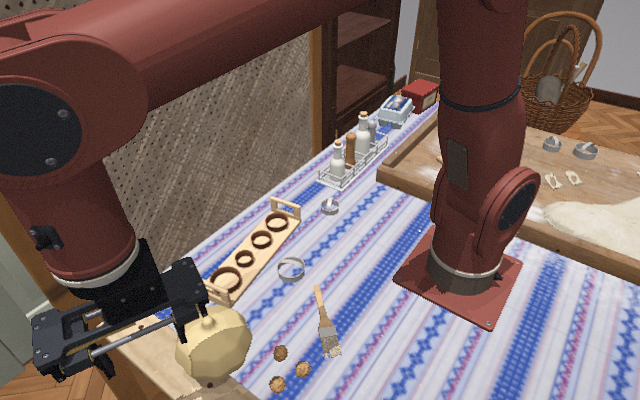

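View pics/top0.png

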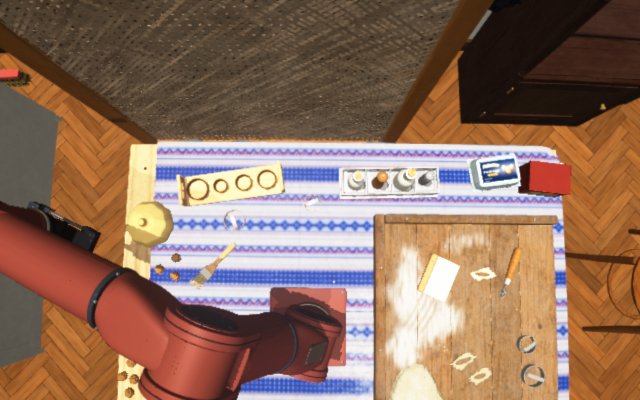

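The scene view shows the caddy on the left, near (255,250), and the rack at right with pieces around (350,150). In the top view the collars lie at about (198,188), (221,186), (243,182) and (266,179). The pieces stand at about (356,180), (380,180), (404,180) and (425,181).

```bash
python3 - <<'E'
from h import *
c=cam('top');im=c['image']
for u,v in [(198,188),(221,186),(243,182),(266,179)]: print('seat',onz(c,u,v,.032).round(3))
for u,v in [(341,196),(341,168),(439,196),(439,168)]: print('rack',onz(c,u,v,.03).round(3))
for u,v,z in [(357,175,.137),(381,176,.137),(408,174,.16),(429,177,.105)]: print('pc',onz(c,u,v,z).round(3))
print('cut',onz(c,233,219,.02).round(3),onz(c,312,203,.02).round(3))
a=cv2.resize(im[150:235,170:310],None,fx=5.5,fy=5.5,interpolation=cv2.INTER_CUBIC)
b=cv2.resize(im[155:205,330:470],None,fx=5.5,fy=2.6*0+5.5*0+2.2*2.5,interpolation=cv2.INTER_CUBIC)
o=np.vstack([a[:330],b[:270]]) ;cv2.imwrite('pics/top1.png',cv2.cvtColor(o,cv2.COLOR_RGB2BGR));print(o.shape)
M=vision.read_camera('wrist');print(np.round(M['mount'],3).tolist(),np.round(M['intrinsics'],1).tolist(),M['k1'])
s=probe_bus.get_state();print(R.from_rotvec(s['tcp_rot']).as_matrix().round(3))
E
```

```text
seat [0.412 0.338 0.032]
seat [0.419 0.267 0.032]
seat [0.432 0.2   0.032]
seat [0.442 0.13  0.032]
rack [ 0.392 -0.099  0.03 ]
rack [ 0.479 -0.099  0.03 ]
rack [ 0.395 -0.4    0.03 ]
rack [ 0.483 -0.402  0.03 ]
pc [ 0.436 -0.137  0.137]
pc [ 0.434 -0.205  0.137]
pc [ 0.436 -0.276  0.16 ]
pc [ 0.44  -0.35   0.105]
cut [0.319 0.229 0.02 ] [ 0.371 -0.011  0.02 ]
(600, 770, 3)
[[0.001, -0.968, -0.251, 0.068], [1.0, 0.001, 0.0, 0.001], [-0.0, -0.251, 0.968, -0.192], [0.0, 0.0, 0.0, 1.0]] [[304.7, 0.0, 323.7], [0.0, 304.7, 198.5], [0.0, 0.0, 1.0]] -0.040595323264581255
[[-0.917  0.398 -0.   ]
 [ 0.398  0.917 -0.001]
 [-0.    -0.001 -1.   ]]
```

View pics/top1.png

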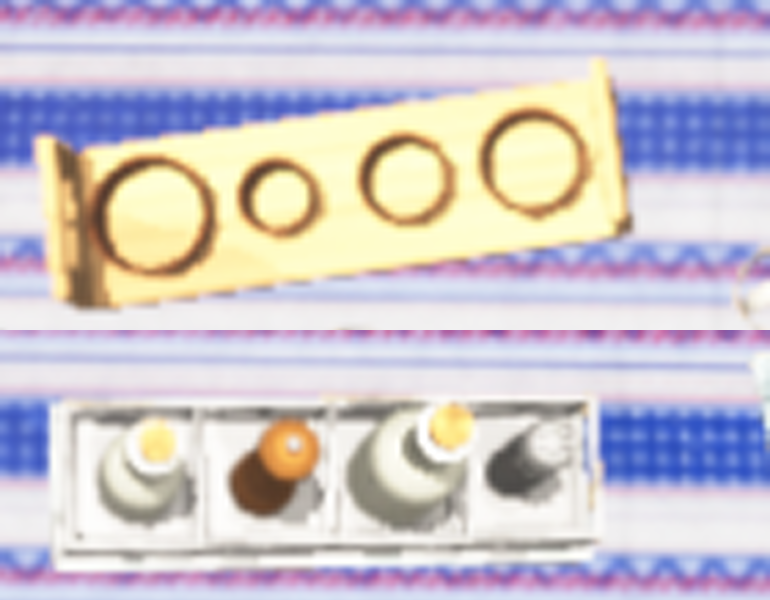

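The zoom shows the seats from left to right as oil, shaker, mill, vinegar. The rack from left to right holds vinegar, mill, oil, shaker. I'll move over the scene to refine with the wrist camera.

```bash
echo '[[[-0.028, -0.023, -0.018], [0, 0, 0.12], 0.087], [[-0.056, -0.046, -0.036], [0, 0, 0.24], 0.087], [[-0.084, -0.069, -0.054], [0, 0, 0.36], 0.087], [[-0.112, -0.092, -0.072], [0, 0, 0.48], 0.087], [[-0.14, -0.115, -0.09], [0, 0, 0.6], 0.087]]' | python3 jog.py
cat >> h.py <<'E'
def to(x,y,z,yaw=0):
    "tool-frame shift and turn to TCP pose with tool y along world x"
    s=probe_bus.get_state();Rm=R.from_rotvec(s['tcp_rot']);T=R.from_matrix(np.array([[0,1,0],[1,0,0],[0,0,-1.]]))
    print(round(s['time'],2),'pos',s['eef_pos'].round(4),'d',(Rm.inv().apply(np.array([x,y,z])-s['eef_pos'])).round(4),'rot',(Rm.inv()*T).as_rotvec().round(4),'op',round(s['opening'],4),'F',np.round(s['ft_force'],1))
E
python3 -c "
from h import *
to(.43,.22,.28)"
```

```text
time: 0.62
eef_pos: [0.342, 0.4331, 0.2844]
tcp_rot: [-1.528, -2.745, 0.0]
ft_force: [0.6, 0.3, 0.7]
opening: 0.0868
finger_force: 0.0
0.62 pos [0.342  0.4331 0.2844] d [-0.2275 -0.0376  0.0044] rot [-3.000e-04  0.000e+00  5.551e-01] op 0.0868 F [0.6 0.3 0.7]
```

```bash
echo '[[[-0.041, -0.007, 0], [0, 0, 0.11], 0.087], [[-0.082, -0.014, 0], [0, 0, 0.22], 0.087], [[-0.123, -0.021, 0], [0, 0, 0.33], 0.087], [[-0.164, -0.028, 0], [0, 0, 0.44], 0.087], [[-0.205, -0.034, 0], [0, 0, 0.555], 0.087]]' | python3 jog.py
python3 -c "
from h import *
to(.44,-.03,.28)
c=cam('wrist');np.savez('seat.npz',**c);save(c,'pics/w0.png')"
```

```text
time: 1.03
eef_pos: [0.4221, 0.2411, 0.2839]
tcp_rot: [-2.22, -2.222, -0.001]
ft_force: [0.5, 0.1, 1.1]
opening: 0.0869
finger_force: 0.0
1.03 pos [0.4221 0.2411 0.2839] d [-0.2711  0.0177  0.0037] rot [ 0.     -0.0006  0.0007] op 0.0869 F [0.5 0.1 1.1]
```

View pics/w0.png

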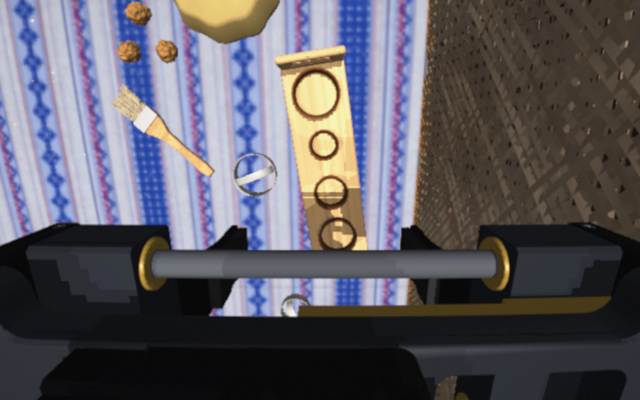

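The wrist view shows the four collars at about (316,93), (324,145), (331,191) and (338,234). The gripper fills the lower rows. I'll take a second view further along and fit both.

```bash
echo '[[[-0.035, 0.005, 0], [0, 0, 0], 0.087], [[-0.07, 0.01, 0], [0, 0, 0], 0.087], [[-0.105, 0.015, 0], [0, 0, 0], 0.087], [[-0.14, 0.018, 0], [0, 0, 0], 0.087]]' | python3 jog.py | head -2
cat > seats.py <<'E'
from h import *
from scipy.optimize import least_squares
G=[(.412,.338),(.419,.267),(.432,.2),(.442,.13)];rb=np.array([58.6,34.6,42.6,50.6])/2000
def rings(c,tag):
    hsv=cv2.cvtColor(c['image'],cv2.COLOR_RGB2HSV);m=((hsv[...,2]<110)&((hsv[...,0]<22)|(hsv[...,0]>165))).astype(np.uint8)*255
    K=np.array(c['intrinsics']);out=[]
    for g,r in zip(G,rb):
        u,v=proj(c,[*g,.032]);s=c['pose'][2,3]-.03;rp=(r+.012)*K[0,0]/s
        mm=np.zeros_like(m);cv2.circle(mm,(int(u),int(v)),int(rp+4),255,-1);mm&=m
        cs,h=cv2.findContours(mm,cv2.RETR_CCOMP,cv2.CHAIN_APPROX_NONE);
        best=None
        for i,k in enumerate(cs):
            if h[0][i][3]<0 and len(k)>20:
                a=cv2.contourArea(cv2.convexHull(k))
                if best is None or a>best[0]: best=(a,k)
        if best is None: print(tag,g,'none');continue
        # outer contour: cast onto rim plane, fit circle to hull
        P=np.array([onz(c,*p,.032)[:2] for p in cv2.convexHull(best[1])[:,0]])
        f=least_squares(lambda q:np.hypot(*(P-q[:2]).T)-q[2],[*g,r+.003],loss='soft_l1',f_scale=.001).x
        print(tag,g,'outer',f.round(4),'exp r',round(r+.003,4),'cam off',(c['pose'][:2,3]-f[:2]).round(2))
if __name__=='__main__':
    rings(dict(np.load('seat.npz')),'A');c=cam('wrist');np.savez('seat2.npz',**c);save(c,'pics/w1.png');rings(c,'B')
    to(.44,-.2,.28)
E
python3 seats.py
```

```text
time: 1.42
eef_pos: [0.4407, 0.1018, 0.2837]
A (0.412, 0.338) outer [0.4111 0.3467 0.0314] exp r 0.0323 cam off [ 0.01 -0.04]
A (0.419, 0.267) outer [0.4222 0.2754 0.0196] exp r 0.0203 cam off [0.   0.03]
A (0.432, 0.2) outer [0.4331 0.2029 0.0249] exp r 0.0243 cam off [-0.01  0.11]
A (0.442, 0.13) outer [0.4406 0.133  0.0333] exp r 0.0283 cam off [-0.02  0.18]
B (0.412, 0.338) outer [0.4122 0.3371 0.0285] exp r 0.0323 cam off [ 0.03 -0.17]
B (0.419, 0.267) outer [0.4222 0.2757 0.0194] exp r 0.0203 cam off [ 0.02 -0.1 ]
B (0.432, 0.2) outer [0.4328 0.2045 0.0233] exp r 0.0243 cam off [ 0.01 -0.03]
B (0.442, 0.13) outer [0.444  0.1327 0.0278] exp r 0.0283 cam off [-0.    0.04]
1.47 pos [0.4418 0.0942 0.2842] d [-0.2942 -0.0013  0.0044] rot [ 0.0007  0.0009 -0.0015] op 0.0869 F [ 1.9 -6.7 -0.1]
```

View pics/w1.png

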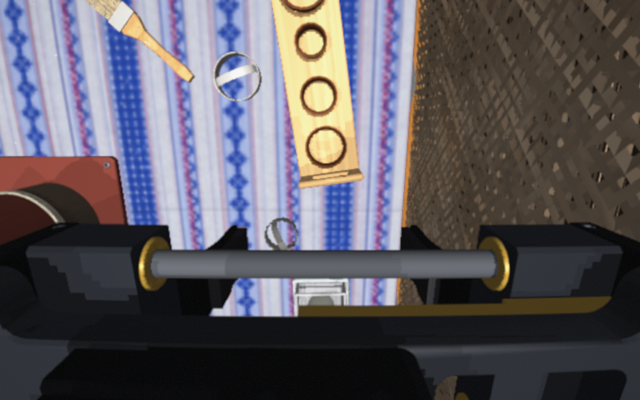

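The second view shows mill (319,96) and vinegar (326,146) nearly below the camera. The fitted spacing is 72 mm, so the seats are known. Next, the pieces.

```bash
echo '[[[-0.041, 0, 0], [0, 0, 0], 0.087], [[-0.082, 0, 0], [0, 0, 0], 0.087], [[-0.123, 0, 0], [0, 0, 0], 0.087], [[-0.164, 0, 0], [0, 0, 0], 0.087], [[-0.205, 0, 0], [0, 0, 0], 0.087]]' | python3 jog.py | head -2;  echo '[[[-0.04, 0, 0], [0, 0, 0], 0.087], [[-0.08, 0, 0], [0, 0, 0], 0.087], [[-0.12, 0, 0], [0, 0, 0], 0.087], [[-0.145, 0, 0], [0, 0, 0], 0.087], [[-0.145, 0, 0], [0, 0, 0], 0.087]]' | python3 jog.py | head -2; python3 - <<'E'
from h import *
c=cam('wrist');np.savez('p1.npz',**c)
im=c['image'];o=cv2.resize(im[:300,170:470],(600,600),interpolation=cv2.INTER_CUBIC);cv2.imwrite('pics/w2.png',cv2.cvtColor(o,cv2.COLOR_RGB2BGR))
to(.44,-.3,.28);print(c['pose'][:3,3])
E
```

```text
time: 1.88
eef_pos: [0.4415, -0.1033, 0.2839]
time: 2.3
eef_pos: [0.4415, -0.2522, 0.2843]
2.35 pos [ 0.4421 -0.2493  0.2839] d [-0.0507 -0.0021  0.004 ] rot [-0.0001  0.0012  0.0011] op 0.0871 F [-0.5  1.5  0.3]
[ 0.44186079 -0.18253264  0.47580924]
```

View pics/w2.png

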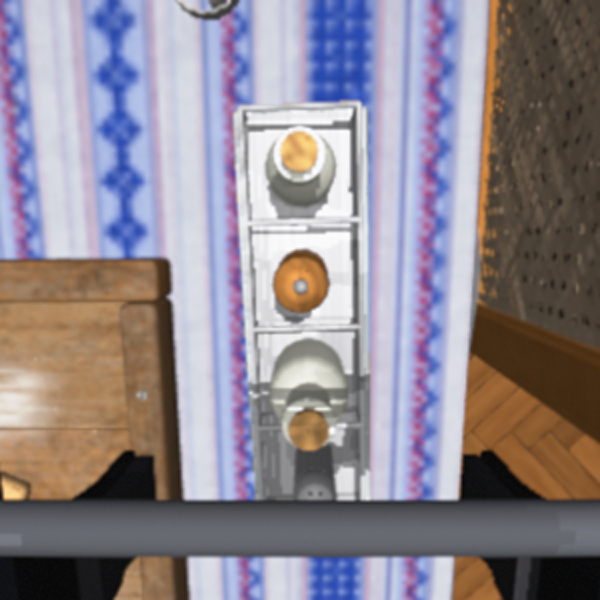

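The view shows the vinegar cork at full-image (319.5,76), mill knob (320.5,143), oil cork (324,215) and shaker dome (328,245, half hidden). One more view with the shaker closer to below the camera.

```bash
echo '[[[-0.04, 0, 0], [0, 0, 0], 0.087], [[-0.08, 0, 0], [0, 0, 0], 0.087], [[-0.11, 0, 0], [0, 0, 0], 0.087], [[-0.11, 0, 0], [0, 0, 0], 0.087], [[-0.11, 0, 0], [0, 0, 0], 0.087]]' | python3 jog.py | head -2; python3 - <<'E'
from h import *
a=dict(np.load('p1.npz'))
for n,u,v,z in [('vin',319.5,76,.137),('mill',320.5,143,.137),('oil',324,215,.163),('shk',328,245,.105)]: print(n,onz(a,u,v,z).round(4))
c=cam('wrist');np.savez('p2.npz',**c)
for c in (a,c):
    h=cv2.cvtColor(c['image'],cv2.COLOR_RGB2HSV);m=cv2.inRange(h,(8,110,90),(25,255,255));m[:,:270]=0;m[:,370:]=0
    n,l,s,ce=cv2.connectedComponentsWithStats(m)
    for i in range(1,n):
        if 40<s[i,4]<2500: print(s[i],ce[i].round(1),[onz(c,*ce[i],z)[:2].round(4).tolist() for z in (.137,.163)])
im=c['image'];o=cv2.resize(im[40:280,230:430],(500,600),interpolation=cv2.INTER_CUBIC);cv2.imwrite('pics/w3.png',cv2.cvtColor(o,cv2.COLOR_RGB2BGR))
to(.44,-.35,.28)
E
```

```text
time: 2.77
eef_pos: [0.4425, -0.3579, 0.2828]
vin [ 0.4377 -0.1388  0.137 ]
mill [ 0.4385 -0.2082  0.137 ]
oil [ 0.4424 -0.2828  0.163 ]
shk [ 0.4477 -0.3427  0.105 ]
[311  66  17  19 260] [319.1  75.3] [[0.4372, -0.1381], [0.4376, -0.1415]]
[307 126  27  30 583] [320.1 140.4] [[0.4381, -0.2054], [0.4384, -0.2037]]
[315 205  19  20 291] [323.8 214.8] [[0.4422, -0.2909], [0.4422, -0.2826]]
[306  28  29  31 659] [319.8  43.1] [[0.438, -0.2126], [0.4384, -0.2185]]
[314 104  20  20 287] [323.3 113.7] [[0.4418, -0.2826], [0.4419, -0.2831]]
[331 291   6  16  69] [333.5 298.4] [[0.4552, -0.5062], [0.4543, -0.4894]]
2.82 pos [ 0.4434 -0.3562  0.2831] d [ 0.0063 -0.0034  0.0031] rot [-0.0019 -0.0002  0.005 ] op 0.0871 F [0.5 0.9 0.1]
```

View pics/w3.png

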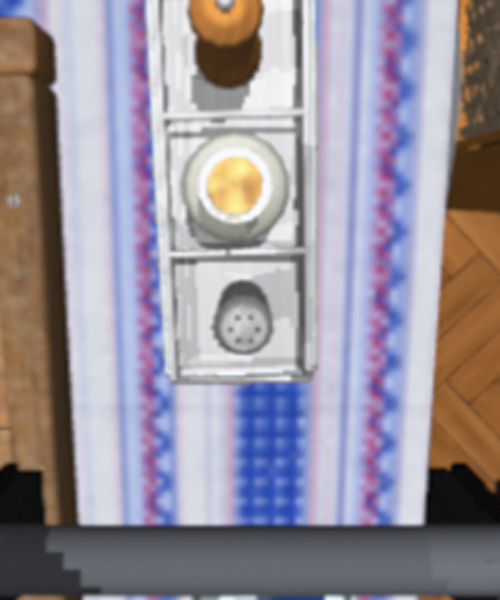

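The crop shows the oil cork at full-image (323.3,113.7) and the shaker's perforated dome centred at about (326.8,170.5).

```bash
python3 - <<'E'
from h import *
c=dict(np.load('p2.npz'))
print(onz(c,326.8,170.5,.104))
for u in (315.6,339.2): print(onz(c,u,169,.09))
x,y=onz(c,326.8,170.5,.104)[:2]
to(x,y,.12)
E
```

```text
[ 0.446117   -0.34946087  0.104     ]
[ 0.4319588  -0.34989015  0.09      ]
[ 0.46198156 -0.34978258  0.09      ]
2.82 pos [ 0.4434 -0.3562  0.2831] d [0.0067 0.003  0.1631] rot [-0.0019 -0.0002  0.005 ] op 0.0871 F [0.5 0.9 0.1]
```

```bash
echo '[[[0.0065, 0.003, 0.02], [0, 0, 0.003], 0.087], [[0.0065, 0.003, 0.06], [0, 0, 0.003], 0.087], [[0.0065, 0.003, 0.1], [0, 0, 0.003], 0.087], [[0.0065, 0.003, 0.135], [0, 0, 0.003], 0.087], [[0.0065, 0.003, 0.135], [0, 0, 0.003], 0.087]]' | python3 jog.py | head -2; python3 -c "
from h import *
to(.4465,-.3497,.055)"
```

```text
time: 3.23
eef_pos: [0.4452, -0.3443, 0.1431]
3.23 pos [ 0.4452 -0.3443  0.1431] d [-0.0059  0.0018  0.0881] rot [-0.0062 -0.0062  0.0076] op 0.087 F [-0.8  1.6 -0.2]
```

```bash
echo '[[[0, 0, 0], [0, 0, 0], 0.087], [[0, 0, 0], [0, 0, 0], 0.087], [[0, 0, 0], [0, 0, 0], 0.087]]' | python3 jog.py | head -3; python3 -c "
from h import *
to(.4465,-.3497,.055)"; echo '[[[0, 0, 0], [0, 0, 0], 0.087], [[0, 0, 0], [0, 0, 0], 0.087], [[0, 0, 0], [0, 0, 0], 0.087]]' | python3 jog.py | head -3; python3 -c "
from h import *
to(.4465,-.3497,.055)"
```

```text
time: 3.48
eef_pos: [0.448, -0.3504, 0.1514]
tcp_rot: [2.215, 2.224, 0.003]
3.48 pos [ 0.448  -0.3504  0.1514] d [ 0.0008 -0.0018  0.0964] rot [0.0034 0.0011 0.0042] op 0.0871 F [ 0.6 -0.2  1.4]
time: 3.73
eef_pos: [0.4469, -0.3504, 0.1497]
tcp_rot: [2.217, 2.224, 0.001]
3.73 pos [ 0.4469 -0.3504  0.1497] d [ 0.0007 -0.0005  0.0947] rot [0.0014 0.0005 0.0031] op 0.0873 F [-0.3 -0.4 -0.4]
```

```bash
echo '[[[-0.01, 0, -0.04], [0, 0, 0], 0.087], [[-0.02, 0, -0.08], [0, 0, 0], 0.087], [[-0.03, 0, -0.12], [0, 0, 0], 0.087], [[-0.03, 0, -0.13], [0, 0, 0], 0.087], [[-0.03, 0, -0.13], [0, 0, 0], 0.087]]' | python3 jog.py | head -2;echo '[[[0, 0, 0], [0, 0, 0], 0.087], [[0, 0, 0], [0, 0, 0], 0.087], [[0, 0, 0], [0, 0, 0], 0.087], [[0, 0, 0], [0, 0, 0], 0.087], [[0, 0, 0], [0, 0, 0], 0.087]]' | python3 jog.py | head -2
python3 - <<'E'
from h import *
c=cam('wrist');np.savez('p3.npz',**c)
h=cv2.cvtColor(c['image'],cv2.COLOR_RGB2HSV);m=cv2.inRange(h,(8,110,90),(25,255,255));m[:,:270]=0;m[:,370:]=0
n,l,s,ce=cv2.connectedComponentsWithStats(m)
for i in range(1,n):
    if 40<s[i,4]<2500: print(s[i],ce[i].round(1),[onz(c,*ce[i],z)[:2].round(4).tolist() for z in (.137,.163)])
u,v=proj(c,[.4465,-.3497,.1]);u,v=int(u)-50,int(v)-40;print(u,v)
im=c['image'];o=cv2.resize(im[v:v+80,u:u+100],(750,600),interpolation=cv2.INTER_CUBIC);cv2.imwrite('pics/w4.png',cv2.cvtColor(o,cv2.COLOR_RGB2BGR))
to(.4465,-.3497,.12)
E
```

```text
time: 4.15
eef_pos: [0.4471, -0.3823, 0.2824]
time: 4.57
eef_pos: [0.4463, -0.3797, 0.278]
[301   3  31  33 713] [315.9  19.6] [[0.4381, -0.2134], [0.4388, -0.221]]
[310  80  21  21 318] [319.3  90.4] [[0.4416, -0.2807], [0.442, -0.2831]]
[328 279   6  19  79] [330.8 288. ] [[0.4558, -0.5099], [0.4551, -0.4943]]
273 113
4.62 pos [ 0.4464 -0.3798  0.2782] d [0.03   0.0004 0.1582] rot [-0.0008 -0.0004  0.0032] op 0.087 F [ 0.2 -0.7 -0.3]
```

View pics/w4.png

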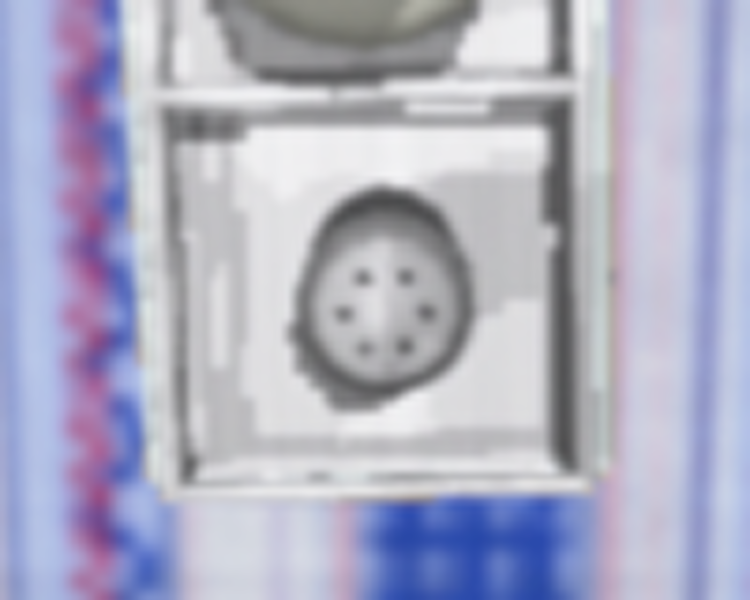

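The dome's hole ring is centred at crop (386,312), which is full-image (324.0,154.1).

```bash
python3 - <<'E'
from h import *
c=dict(np.load('p3.npz'));p=onz(c,324,154.1,.103);print(p);to(p[0],p[1],.055)
E
```

```text
[ 0.44675599 -0.35047704  0.103     ]
4.62 pos [ 0.4464 -0.3798  0.2782] d [0.0292 0.0007 0.2232] rot [-0.0008 -0.0004  0.0032] op 0.087 F [ 0.2 -0.7 -0.3]
```

```bash
echo '[[[0.02, 0, 0.03], [0, 0, 0.003], 0.087], [[0.029, 0.001, 0.065], [0, 0, 0.003], 0.087], [[0.029, 0.001, 0.105], [0, 0, 0.003], 0.087], [[0.029, 0.001, 0.135], [0, 0, 0.003], 0.087], [[0.029, 0.001, 0.155], [0, 0, 0.003], 0.087]]' | python3 jog.py | head -2
echo '[[[0, 0, 0.025], [0, 0, 0], 0.087], [[0, 0, 0.05], [0, 0, 0], 0.087], [[0, 0, 0.068], [0, 0, 0], 0.087], [[0, 0, 0.068], [0, 0, 0], 0.087], [[0, 0, 0.068], [0, 0, 0], 0.087]]' | python3 jog.py | head -2
echo '[[[0, 0, 0], [0, 0, 0], 0], [[0, 0, 0], [0, 0, 0], 0], [[0, 0, 0], [0, 0, 0], 0], [[0, 0, 0], [0, 0, 0], 0], [[0, 0, 0], [0, 0, 0], 0]]' | python3 jog.py
python3 -c "
from h import *
to(.4467,-.3505,.055)"
```

```text
time: 5.03
eef_pos: [0.4463, -0.3495, 0.1205]
time: 5.45
eef_pos: [0.4467, -0.351, 0.0554]
time: 5.87
eef_pos: [0.4478, -0.3513, 0.0563]
tcp_rot: [2.221, 2.221, 0.001]
ft_force: [1.1, -0.1, -0.5]
opening: 0.0618
finger_force: 0.0
5.87 pos [ 0.4478 -0.3513  0.0563] d [ 0.0008 -0.0011  0.0013] rot [0.001  0.0003 0.0001] op 0.0618 F [ 1.1 -0.1 -0.5]
```

```bash
echo '[[[0, 0, 0], [0, 0, 0], 0], [[0, 0, 0], [0, 0, 0], 0], [[0, 0, 0], [0, 0, 0], 0], [[0, 0, 0], [0, 0, 0], 0], [[0, 0, 0], [0, 0, 0], 0]]' | python3 jog.py|tail -2
echo '[[[0, 0, 0], [0, 0, 0], 0], [[0, 0, 0], [0, 0, 0], 0], [[0, 0, 0], [0, 0, 0], 0], [[0, 0, 0], [0, 0, 0], 0], [[0, 0, 0], [0, 0, 0], 0]]' | python3 jog.py
echo '[[[0, 0, -0.005], [0, 0, 0], 0], [[0, 0, -0.02], [0, 0, 0], 0], [[0, 0, -0.045], [0, 0, 0], 0], [[0, 0, -0.075], [0, 0, 0], 0], [[0, 0, -0.1], [0, 0, 0], 0]]' | python3 jog.py
python3 -c "
from h import *
to(.4221,.2754,.24)"
```

```text
opening: 0.0286
finger_force: 30.1
time: 6.7
eef_pos: [0.4473, -0.3512, 0.0558]
tcp_rot: [-2.222, -2.221, 0.0]
ft_force: [-0.1, 0.3, 0.1]
opening: 0.029
finger_force: 30.0
time: 7.12
eef_pos: [0.4471, -0.3514, 0.1575]
tcp_rot: [2.222, 2.221, -0.0]
ft_force: [1.6, -0.1, -0.8]
opening: 0.0285
finger_force: 30.0
7.12 pos [ 0.4471 -0.3514  0.1575] d [ 0.6268 -0.0254 -0.0827] rot [-0.0001  0.0003 -0.0007] op 0.0285 F [ 1.6 -0.1 -0.8]
```

```bash
echo '[[[0, 0, -0.035], [0, 0, 0], 0], [[0, 0, -0.07], [0, 0, 0], 0], [[0.015, 0, -0.08], [0, 0, 0], 0], [[0.045, 0, -0.08], [0, 0, 0], 0], [[0.085, 0, -0.08], [0, 0, 0], 0]]' | python3 jog.py|head -2
echo '[[[0.04, 0, 0], [0, 0, 0], 0], [[0.08, 0, 0], [0, 0, 0], 0], [[0.12, 0, 0], [0, 0, 0], 0], [[0.16, 0, 0], [0, 0, 0], 0], [[0.2, 0, 0], [0, 0, 0], 0]]' | python3 jog.py|head -2
echo '[[[0.04, 0, 0], [0, 0, 0], 0], [[0.08, 0, 0], [0, 0, 0], 0], [[0.12, 0, 0], [0, 0, 0], 0], [[0.16, 0, 0], [0, 0, 0], 0], [[0.2, 0, 0], [0, 0, 0], 0]]' | python3 jog.py|head -2
echo '[[[0.035, -0.01, 0], [0, 0, 0], 0], [[0.07, -0.02, 0], [0, 0, 0], 0], [[0.1, -0.025, 0], [0, 0, 0], 0], [[0.125, -0.025, 0], [0, 0, 0], 0], [[0.135, -0.025, 0], [0, 0, 0], 0]]' | python3 jog.py|head -2
echo '[[[0, 0, 0], [0, 0, 0], 0], [[0, 0, 0], [0, 0, 0], 0], [[0, 0, 0], [0, 0, 0], 0], [[0, 0, 0], [0, 0, 0], 0], [[0, 0, 0], [0, 0, 0], 0]]' | python3 jog.py
python3 -c "
from h import *
to(.4221,.2747,.059)"
```

```text
time: 7.53
eef_pos: [0.447, -0.276, 0.2371]
time: 7.95
eef_pos: [0.447, -0.073, 0.2371]
time: 8.37
eef_pos: [0.4472, 0.1266, 0.2367]
time: 8.78
eef_pos: [0.4214, 0.2638, 0.2363]
time: 9.2
eef_pos: [0.4231, 0.2588, 0.2366]
tcp_rot: [-2.224, -2.219, -0.0]
ft_force: [-0.5, -0.2, -0.3]
opening: 0.0287
finger_force: 30.0
9.2 pos [0.4231 0.2588 0.2366] d [ 0.0158 -0.001   0.1776] rot [ 0.0002 -0.0002 -0.0026] op 0.0287 F [-0.5 -0.2 -0.3]
```

```bash
echo '[[[0.01, -0.001, 0.02], [0, 0, -0.002], 0], [[0.016, -0.001, 0.05], [0, 0, -0.002], 0], [[0.016, -0.001, 0.085], [0, 0, -0.002], 0], [[0.016, -0.001, 0.11], [0, 0, -0.002], 0], [[0.016, -0.001, 0.125], [0, 0, -0.002], 0]]' | python3 jog.py|head -2
echo '[[[0, 0, 0.01], [0, 0, 0], 0], [[0, 0, 0.01], [0, 0, 0], 0], [[0, 0, 0.01], [0, 0, 0], 0], [[0, 0, 0.01], [0, 0, 0], 0], [[0, 0, 0.01], [0, 0, 0], 0]]' | python3 jog.py
python3 - <<'E'
from h import *
to(.4221,.2747,.059)
c=cam('scene');im=c['image'];o=cv2.resize(im[170:310,180:340],(640,560),interpolation=cv2.INTER_CUBIC);cv2.imwrite('pics/s1.png',cv2.cvtColor(o,cv2.COLOR_RGB2BGR))
E
```

```text
time: 9.62
eef_pos: [0.4206, 0.2744, 0.1086]
time: 10.03
eef_pos: [0.4225, 0.2765, 0.1027]
tcp_rot: [2.22, 2.223, 0.003]
ft_force: [-0.9, -0.1, -0.7]
opening: 0.029
finger_force: 30.0
10.03 pos [0.4225 0.2765 0.1027] d [-0.0019 -0.0004  0.0437] rot [ 0.0015 -0.0014  0.0012] op 0.029 F [-0.9 -0.1 -0.7]
```

View pics/s1.png

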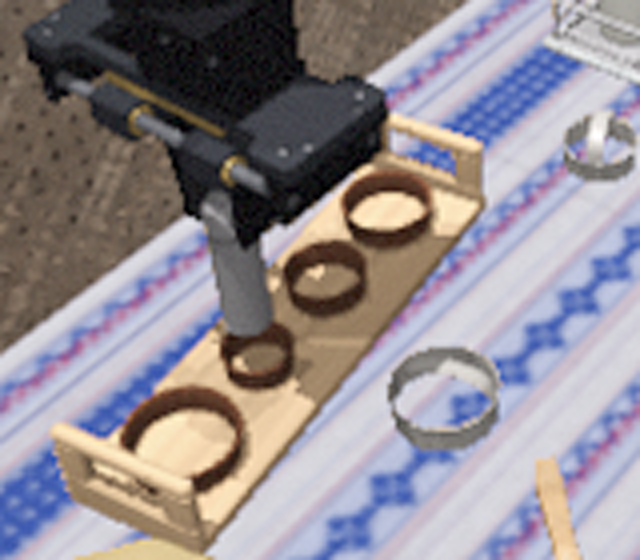

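The shaker hangs upright in the fingers, its foot at crop (248,325), just above the narrow collar at (258,352).

```bash
python3 - <<'E'
from h import *
c=cam('scene')
for X in ([.4225,.2772,.0577],[.4225,.2772,.0577+.09],[.4221,.2754,.032]): print(((proj(c,X)-[180,170])*4).round(0))
E
echo '[[[-0.001, 0, 0.01], [0, 0, 0], 0], [[-0.0015, 0, 0.018], [0, 0, 0], 0], [[-0.0015, 0, 0.024], [0, 0, 0], 0], [[-0.0015, 0, 0.03], [0, 0, 0], 0], [[-0.0015, 0, 0.03], [0, 0, 0], 0]]' | python3 jog.py
python3 -c "
from h import *
to(.4221,.2747,.059)"
```

```text
[243. 313.]
[221. 197.]
[251. 341.]
time: 10.55
eef_pos: [0.4208, 0.2738, 0.0697]
tcp_rot: [2.22, 2.223, -0.004]
ft_force: [0.0, -0.6, -0.9]
opening: 0.0282
finger_force: 30.0
10.55 pos [0.4208 0.2738 0.0697] d [0.0009 0.0013 0.0107] rot [-0.0016  0.0022  0.0015] op 0.0282 F [ 0.  -0.6 -0.9]
```

```bash
echo '[[[0, 0, 0.003], [0, 0, 0], 0], [[0, 0, 0.006], [0, 0, 0], 0], [[0, 0, 0.009], [0, 0, 0], 0], [[0, 0, 0.011], [0, 0, 0], 0], [[0, 0, 0.011], [0, 0, 0], 0]]' | python3 jog.py
echo '[[[0, 0, 0], [0, 0, 0], 0], [[0, 0, 0], [0, 0, 0], 0], [[0, 0, 0], [0, 0, 0], 0], [[0, 0, 0], [0, 0, 0], 0], [[0, 0, 0], [0, 0, 0], 0]]' | python3 jog.py
python3 -c "
from h import *
to(.4221,.2747,.059)"
```

```text
time: 10.97
eef_pos: [0.4215, 0.2744, 0.06]
tcp_rot: [2.22, 2.223, -0.001]
ft_force: [0.6, 0.2, -1.1]
opening: 0.0285
finger_force: 30.0
time: 11.38
eef_pos: [0.4218, 0.2746, 0.0605]
tcp_rot: [2.22, 2.223, 0.0]
ft_force: [0.3, 0.7, -1.1]
opening: 0.0287
finger_force: 30.0
11.38 pos [0.4218 0.2746 0.0605] d [0.0001 0.0003 0.0015] rot [0.0002 0.0001 0.0014] op 0.0287 F [ 0.3  0.7 -1.1]
```

```bash
echo '[[[0, 0, 0.001], [0, 0, 0], 0], [[0, 0, 0.0015], [0, 0, 0], 0], [[0, 0, 0.002], [0, 0, 0], 0], [[0, 0, 0.002], [0, 0, 0], 0]]' | python3 jog.py|sed -n '1,4p'
echo '[[[0, 0, 0], [0, 0, 0], 0.03], [[0, 0, 0], [0, 0, 0], 0.04], [[0, 0, 0], [0, 0, 0], 0.06], [[0, 0, 0], [0, 0, 0], 0.06], [[0, 0, 0], [0, 0, 0], 0.06]]' | python3 jog.py
echo '[[[0, 0, 0], [0, 0, 0], 0.06], [[0, 0, -0.02], [0, 0, 0], 0.06], [[0, 0, -0.06], [0, 0, 0], 0.06], [[0, 0, -0.1], [0, 0, 0], 0.06], [[0, 0, -0.14], [0, 0, 0], 0.06]]' | python3 jog.py
python3 -c "
from h import *
to(.438,-.207,.24)"
```

```text
time: 11.72
eef_pos: [0.4222, 0.2754, 0.0596]
tcp_rot: [-2.219, -2.223, -0.002]
ft_force: [-2.5, -1.3, 10.8]
time: 12.13
eef_pos: [0.4216, 0.2744, 0.0582]
tcp_rot: [2.22, 2.223, -0.001]
ft_force: [-0.1, -0.7, 0.0]
opening: 0.0493
finger_force: 0.0
time: 12.55
eef_pos: [0.4213, 0.2739, 0.1998]
tcp_rot: [2.22, 2.222, -0.002]
ft_force: [0.5, 1.3, 0.4]
opening: 0.0598
finger_force: 0.0
12.55 pos [0.4213 0.2739 0.1998] d [-0.481   0.0162 -0.0396] rot [-0.0004  0.0011  0.001 ] op 0.0598 F [0.5 1.3 0.4]
```

Shaker seated (11 N contact at the expected height). Back to the rack, with a settled view for mill and vinegar.

```bash
echo '[[[-0.02, 0.005, -0.03], [0, 0, 0], 0.06], [[-0.055, 0.01, -0.05], [0, 0, 0], 0.06], [[-0.095, 0.017, -0.06], [0, 0, 0], 0.06], [[-0.136, 0.017, -0.06], [0, 0, 0], 0.06], [[-0.177, 0.017, -0.06], [0, 0, 0], 0.06]]' | python3 jog.py|head -2
echo '[[[-0.041, 0, 0], [0, 0, 0], 0.06], [[-0.082, 0, 0], [0, 0, 0], 0.06], [[-0.123, 0, 0], [0, 0, 0], 0.06], [[-0.164, 0, 0], [0, 0, 0], 0.06], [[-0.205, 0, 0], [0, 0, 0], 0.06]]' | python3 jog.py|head -2
echo '[[[-0.041, 0, 0], [0, 0, 0], 0.06], [[-0.08, 0, 0], [0, 0, 0], 0.06], [[-0.11, 0, 0], [0, 0, 0], 0.06], [[-0.125, 0, 0], [0, 0, 0], 0.06], [[-0.13, 0, 0], [0, 0, 0], 0.06]]' | python3 jog.py|head -2
echo '[[[0, 0, 0], [0, 0, 0], 0.06], [[0, 0, 0], [0, 0, 0], 0.06], [[0, 0, 0], [0, 0, 0], 0.06], [[0, 0, 0], [0, 0, 0], 0.06], [[0, 0, 0], [0, 0, 0], 0.06]]' | python3 jog.py|head -2
cat > pieces.py <<'E'
from h import *
def go():
    c=cam('wrist');np.savez('p4.npz',**c)
    h=cv2.cvtColor(c['image'],cv2.COLOR_RGB2HSV);m=cv2.inRange(h,(8,110,90),(25,255,255));m[:,:270]=0;m[:,370:]=0
    n,l,s,ce=cv2.connectedComponentsWithStats(m)
    print('cam',c['pose'][:3,3].round(3))
    for i in range(1,n):
        if 40<s[i,4]<2500:
            print(s[i],ce[i].round(1),[onz(c,*ce[i],z)[:2].round(4).tolist() for z in (.137,.163)])
            if s[i,4]>400: # mill: the steel knob is a low-saturation blob inside the head
                x,y,w,hh=s[i,:4];k=cv2.inRange(h[y:y+hh,x:x+w],(0,0,110),(180,90,255));n2,l2,s2,c2=cv2.connectedComponentsWithStats(k)
                for j in range(1,n2):
                    q=c2[j]+[x,y]
                    if np.hypot(*(q-ce[i]))<8 and s2[j,4]>4: print('  knob',s2[j],q,onz(c,*q,.135)[:2].round(4))
    return c
if __name__=='__main__': go()
E
python3 pieces.py; python3 -c "
from h import *
to(.438,-.207,.24)"
```

```text
time: 12.97
eef_pos: [0.4393, 0.0958, 0.2591]
time: 13.38
eef_pos: [0.4386, -0.1095, 0.2584]
time: 13.8
eef_pos: [0.4386, -0.2406, 0.2587]
time: 14.22
eef_pos: [0.4396, -0.2364, 0.2584]
cam [ 0.44  -0.167  0.45 ]
[313  79  18  21 290] [321.3  89.2] [[0.4373, -0.1382], [0.4375, -0.1406]]
[308 138  28  35 727] [321.9 155.2] [[0.438, -0.2026], [0.4382, -0.1996]]
  knob [10 19  8  8 49] [321.67346939 160.42857143] [ 0.4378 -0.2082]
[316 227  20  21 336] [325.6 237.2] [[0.4424, -0.2922], [0.4422, -0.2819]]
14.27 pos [ 0.4396 -0.2366  0.2585] d [ 0.0296 -0.0015  0.0185] rot [0.0001 0.0001 0.0028] op 0.0599 F [ 0.6  0.2 -0.3]
```

```bash
echo '[[[0.02, -0.001, 0.01], [0, 0, 0.002], 0.06], [[0.0285, -0.002, 0.035], [0, 0, 0.002], 0.06], [[0.0285, -0.002, 0.065], [0, 0, 0.002], 0.06], [[0.0285, -0.002, 0.085], [0, 0, 0.002], 0.06], [[0.0285, -0.002, 0.085], [0, 0, 0.002], 0.06]]' | python3 jog.py | head -2
echo '[[[0, 0, 0], [0, 0, 0], 0.06], [[0, 0, 0.03], [0, 0, 0], 0.06], [[0, 0, 0.065], [0, 0, 0], 0.06], [[0, 0, 0.09], [0, 0, 0], 0.06], [[0, 0, 0.0965], [0, 0, 0], 0.06]]' | python3 jog.py | head -2
echo '[[[0, 0, 0], [0, 0, 0], 0.06], [[0, 0, 0], [0, 0, 0], 0.06], [[0, 0, 0], [0, 0, 0], 0], [[0, 0, 0], [0, 0, 0], 0], [[0, 0, 0], [0, 0, 0], 0]]' | python3 jog.py
python3 -c "
from h import *
to(.4378,-.208,.077)"
```

```text
time: 14.68
eef_pos: [0.4352, -0.2077, 0.1704]
time: 15.1
eef_pos: [0.436, -0.2081, 0.0741]
time: 15.52
eef_pos: [0.4386, -0.2087, 0.0784]
tcp_rot: [2.22, 2.221, 0.005]
ft_force: [0.4, -0.7, -0.8]
opening: 0.0474
finger_force: 0.0
15.52 pos [ 0.4386 -0.2087  0.0784] d [ 0.0007 -0.0008  0.0014] rot [ 0.0032 -0.0012  0.0001] op 0.0474 F [ 0.4 -0.7 -0.8]
```

```bash
echo '[[[0, 0, 0.001], [0, 0, 0], 0], [[0, 0, 0.001], [0, 0, 0], 0], [[0, 0, 0.001], [0, 0, 0], 0], [[0, 0, 0.001], [0, 0, 0], 0], [[0, 0, 0.001], [0, 0, 0], 0]]' | python3 jog.py|tail -2
echo '[[[0, 0, 0], [0, 0, 0], 0], [[0, 0, 0], [0, 0, 0], 0], [[0, 0, 0], [0, 0, 0], 0]]' | python3 jog.py
echo '[[[0, 0, -0.005], [0, 0, 0], 0], [[0, 0, -0.02], [0, 0, 0], 0], [[0, 0, -0.045], [0, 0, 0], 0], [[0, 0, -0.075], [0, 0, 0], 0], [[0, 0, -0.11], [0, 0, 0], 0]]' | python3 jog.py
python3 -c "
from h import *
to(.4330,.2043,.25)"
```

```text
opening: 0.0315
finger_force: 30.0
time: 16.18
eef_pos: [0.4377, -0.2091, 0.0763]
tcp_rot: [2.222, 2.22, -0.0]
ft_force: [-1.2, 1.1, 6.3]
opening: 0.0318
finger_force: 30.0
time: 16.6
eef_pos: [0.4357, -0.2096, 0.1855]
tcp_rot: [-2.224, -2.218, 0.006]
ft_force: [1.8, 2.2, -3.1]
opening: 0.0322
finger_force: 30.0
16.6 pos [ 0.4357 -0.2096  0.1855] d [ 0.4138 -0.0039 -0.0655] rot [-0.0034  0.0023 -0.0024] op 0.0322 F [ 1.8  2.2 -3.1]
```

The opening reads 0.032, wider than the 28 mm waist, so I'll go gently and look over the caddy.

```bash
echo '[[[0, 0, -0.02], [0, 0, 0], 0], [[0, 0, -0.035], [0, 0, 0], 0], [[0, 0, -0.045], [0, 0, 0], 0], [[0, 0, -0.045], [0, 0, 0], 0], [[0, 0, -0.045], [0, 0, 0], 0]]' | python3 jog.py|head -4
python3 - <<'E'
from h import *
to(.433,.2043,.25)
c=cam('scene');im=c['image'];u,v=proj(c,[.437,-.209,.2]).astype(int);u-=60;v-=50;print(u,v)
for z in (.165,.292):print(((proj(c,[.4377,-.2085,z])-[u,v])*6).round(0))
o=cv2.resize(im[v:v+100,u:u+120],(720,600),interpolation=cv2.INTER_CUBIC);cv2.imwrite('pics/s2.png',cv2.cvtColor(o,cv2.COLOR_RGB2BGR))
E
```

```text
time: 17.02
eef_pos: [0.4371, -0.209, 0.2304]
tcp_rot: [-2.222, -2.22, 0.001]
ft_force: [-0.1, 0.1, -1.9]
17.02 pos [ 0.4371 -0.209   0.2304] d [ 0.4133 -0.0045 -0.0197] rot [-0.0004  0.0004 -0.0009] op 0.0318 F [-0.1  0.1 -1.9]
291 60
[357. 367.]
[369. 114.]
```

View pics/s2.png

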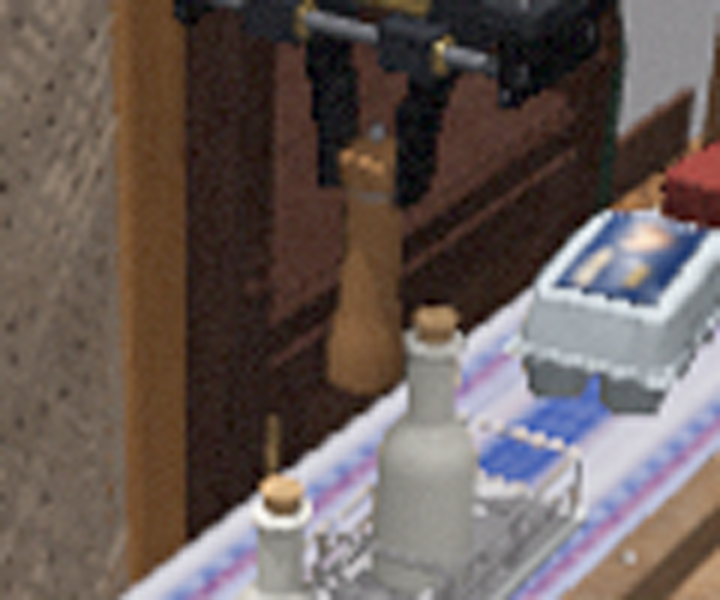

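```bash
python3 - <<'E'
from h import *
c=cam('scene')
for x in (.437-.028,.437+.028):
  for z in (.2304,.2494,.2304+.07): print(x,z,((proj(c,[x,-.209,z])-[291,60])*6).round(0))
for z in (.165,.25,.26,.28):
  a,b=(proj(c,[.437,-.2085,z])-[291,60])*6; print(z,round(a),round(b))
h=cv2.cvtColor(c['image'][60:160,291:411],cv2.COLOR_RGB2HSV)
for v in range(20,68,2): # brown width of the mill by row, crop rows*6
    m=((h[v,48:72,0]>6)&(h[v,48:72,0]<20)&(h[v,48:72,1]>90)&(h[v,48:72,2]>95)).nonzero()[0]; print(v*6,(m.min()+48)*6 if len(m) else None,len(m),end=' | ')
E
```

```text
0.409 0.2304 [416. 257.]
0.409 0.2494 [419. 218.]
0.409 0.3004 [425. 110.]
0.465 0.2304 [314. 226.]
0.465 0.2494 [316. 188.]
0.465 0.3004 [319.  81.]
0.165 358 367
0.25 366 202
0.26 367 181
0.28 369 139
120 None 0 | 132 None 0 | 144 348 8 | 156 342 9 | 168 348 7 | 180 354 6 | 192 None 0 | 204 354 6 | 216 354 7 | 228 354 7 | 240 354 6 | 252 348 7 | 264 348 6 | 276 342 6 | 288 342 6 | 300 342 6 | 312 336 11 | 324 336 11 | 336 330 12 | 348 330 11 | 360 330 10 | 372 330 10 | 384 336 6 | 396 None 0 |
```

The mill hangs upright: foot at crop (363,377), knob at (378,130). The visible fingertips end at the head ring, around (335,190) and (415,205), about 20 mm higher than the stated TCP implies. So it is held by the head. I'll set it back in its bay and regrasp about 18 mm lower on the waist.

```bash
echo '[[[0, 0, 0.02], [0, 0, 0], 0], [[0, 0, 0.05], [0, 0, 0], 0], [[0, 0, 0.085], [0, 0, 0], 0], [[0, 0, 0.115], [0, 0, 0], 0], [[0, 0, 0.135], [0, 0, 0], 0]]' | python3 jog.py|head -4
echo '[[[0, 0, 0.006], [0, 0, 0], 0], [[0, 0, 0.011], [0, 0, 0], 0], [[0, 0, 0.015], [0, 0, 0], 0], [[0, 0, 0.017], [0, 0, 0], 0], [[0, 0, 0.017], [0, 0, 0], 0]]' | python3 jog.py|head -4
python3 -c "
from h import *
to(.4371,-.209,.0765)"
```

```text
time: 17.53
eef_pos: [0.4372, -0.2084, 0.094]
tcp_rot: [2.22, 2.222, -0.002]
ft_force: [1.1, 1.3, 0.3]
time: 17.95
eef_pos: [0.438, -0.2089, 0.0798]
tcp_rot: [2.221, 2.22, 0.003]
ft_force: [-0.4, 0.9, -1.3]
17.95 pos [ 0.438  -0.2089  0.0798] d [-0.0001 -0.0009  0.0033] rot [ 0.002  -0.0008 -0.0005] op 0.0316 F [-0.4  0.9 -1.3]
```

```bash
echo '[[[0, 0, 0.001], [0, 0, 0], 0], [[0, 0, 0.002], [0, 0, 0], 0], [[0, 0, 0.003], [0, 0, 0], 0], [[0, 0, 0.0035], [0, 0, 0], 0], [[0, 0, 0.0035], [0, 0, 0], 0]]' | python3 jog.py|head -4
echo '[[[0, 0, 0], [0, 0, 0], 0.035], [[0, 0, 0], [0, 0, 0], 0.05], [[0, 0, 0], [0, 0, 0], 0.06], [[0, 0, 0], [0, 0, 0], 0.06], [[0, 0, 0], [0, 0, 0], 0.06]]' | python3 jog.py
echo '[[[0, 0, 0.004], [0, 0, 0], 0.06], [[0, 0, 0.009], [0, 0, 0], 0.06], [[0, 0, 0.014], [0, 0, 0], 0.06], [[0, 0, 0.018], [0, 0, 0], 0.06], [[0, 0, 0.018], [0, 0, 0], 0.06]]' | python3 jog.py
echo '[[[0, 0, 0], [0, 0, 0], 0.0], [[0, 0, 0], [0, 0, 0], 0.0], [[0, 0, 0], [0, 0, 0], 0.0], [[0, 0, 0], [0, 0, 0], 0], [[0, 0, 0], [0, 0, 0], 0]]' | python3 jog.py|tail -2
echo '[[[0, 0, 0], [0, 0, 0], 0.0], [[0, 0, 0], [0, 0, 0], 0.0], [[0, 0, 0], [0, 0, 0], 0.0], [[0, 0, 0], [0, 0, 0], 0], [[0, 0, 0], [0, 0, 0], 0]]' | python3 jog.py
```

```text
time: 18.37
eef_pos: [0.4382, -0.2092, 0.0763]
tcp_rot: [2.221, 2.22, 0.001]
ft_force: [-2.1, 2.0, 6.2]
time: 18.78
eef_pos: [0.4374, -0.2089, 0.0755]
tcp_rot: [2.222, 2.221, -0.0]
ft_force: [0.6, -0.1, 0.8]
opening: 0.0537
finger_force: 0.0
time: 19.2
eef_pos: [0.4366, -0.2088, 0.0565]
tcp_rot: [-2.222, -2.22, 0.002]
ft_force: [0.1, -0.5, 0.6]
opening: 0.0601
finger_force: 0.0
opening: 0.0343
finger_force: 0.0
time: 20.03
eef_pos: [0.4376, -0.209, 0.0576]
tcp_rot: [2.222, 2.22, 0.0]
ft_force: [1.0, 0.9, 1.9]
opening: 0.0307
finger_force: 29.3
```

```bash
echo '[[[0, 0, 0], [0, 0, 0], 0.0], [[0, 0, 0], [0, 0, 0], 0.0], [[0, 0, 0], [0, 0, 0], 0.0], [[0, 0, 0], [0, 0, 0], 0], [[0, 0, 0], [0, 0, 0], 0]]' | python3 jog.py
echo '[[[0, 0, -0.005], [0, 0, 0], 0], [[0, 0, -0.02], [0, 0, 0], 0], [[0, 0, -0.05], [0, 0, 0], 0], [[0, 0, -0.07], [0, 0, 0], 0], [[0, 0, -0.08], [0, 0, 0], 0]]' | python3 jog.py|head -2
echo '[[[0, 0, -0.03], [0, 0, 0], 0], [[0, 0, -0.06], [0, 0, 0], 0], [[0, 0, -0.08], [0, 0, 0], 0], [[0, 0, -0.085], [0, 0, 0], 0], [[0, 0, -0.085], [0, 0, 0], 0]]' | python3 jog.py
python3 - <<'E'
from h import *
to(.433,.2043,.25)
c=cam('scene');im=c['image'];u,v=291,60
o=cv2.resize(im[v:v+100,u:u+120],(720,600),interpolation=cv2.INTER_CUBIC);cv2.imwrite('pics/s3.png',cv2.cvtColor(o,cv2.COLOR_RGB2BGR))
E
```

```text
time: 20.45
eef_pos: [0.4375, -0.209, 0.0576]
tcp_rot: [2.222, 2.22, -0.0]
ft_force: [1.0, 0.5, 3.9]
opening: 0.0306
finger_force: 29.3
time: 20.87
eef_pos: [0.4375, -0.2101, 0.1391]
time: 21.28
eef_pos: [0.4377, -0.2091, 0.2231]
tcp_rot: [2.222, 2.22, 0.003]
ft_force: [-0.3, -0.1, -2.6]
opening: 0.0303
finger_force: 29.5
21.28 pos [ 0.4377 -0.2091  0.2231] d [ 0.4134 -0.005  -0.0265] rot [ 0.0018 -0.0008 -0.0007] op 0.0303 F [-0.3 -0.1 -2.6]
```

View pics/s3.png

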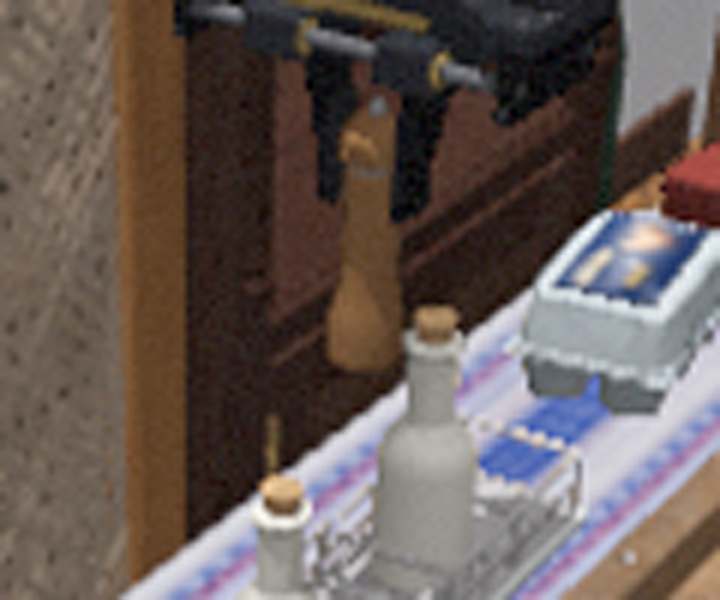

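The mill is upright in a lower grip: foot at crop (363,365), ring at (375,172) now between the fingertips. I'll carry it over.

```bash
echo '[[[0.012, 0, 0], [0, 0, 0], 0], [[0.035, 0, 0], [0, 0, 0], 0], [[0.07, 0, 0], [0, 0, 0], 0], [[0.11, 0, 0], [0, 0, 0], 0], [[0.15, 0, 0], [0, 0, 0], 0]]' | python3 jog.py|head -2
echo '[[[0.04, 0, 0], [0, 0, 0], 0], [[0.08, 0, 0], [0, 0, 0], 0], [[0.12, -0.001, 0], [0, 0, 0], 0], [[0.155, -0.003, 0], [0, 0, 0], 0], [[0.185, -0.004, 0], [0, 0, 0], 0]]' | python3 jog.py|head -2
echo '[[[0.025, -0.001, 0], [0, 0, 0], 0], [[0.045, -0.001, 0], [0, 0, 0], 0], [[0.06, -0.001, 0], [0, 0, 0], 0], [[0.07, -0.001, 0], [0, 0, 0], 0], [[0.077, -0.001, 0], [0, 0, 0], 0]]' | python3 jog.py|head -2
echo '[[[0, 0, 0.01], [0, 0, 0], 0], [[0, 0, 0.035], [0, 0, 0], 0], [[0, 0, 0.07], [0, 0, 0], 0], [[0, 0, 0.095], [0, 0, 0], 0], [[0, 0, 0.11], [0, 0, 0], 0]]' | python3 jog.py|head -2
echo '[[[0, 0, 0], [0, 0, 0], 0], [[0, 0, 0], [0, 0, 0], 0], [[0, 0, 0], [0, 0, 0], 0], [[0, 0, 0], [0, 0, 0], 0], [[0, 0, 0], [0, 0, 0], 0]]' | python3 jog.py
python3 -c "
from h import *
to(.433,.2033,.0616)"
```

```text
time: 21.75
eef_pos: [0.4359, -0.058, 0.2203]
time: 22.17
eef_pos: [0.4319, 0.128, 0.2198]
time: 22.58
eef_pos: [0.4326, 0.2033, 0.2216]
time: 23.0
eef_pos: [0.4314, 0.2005, 0.1091]
time: 23.42
eef_pos: [0.4334, 0.2033, 0.1135]
tcp_rot: [2.222, 2.22, 0.003]
ft_force: [0.2, 0.5, -1.5]
opening: 0.0304
finger_force: 29.5
23.42 pos [0.4334 0.2033 0.1135] d [-0.0001 -0.0005  0.0519] rot [ 0.0016 -0.0012 -0.0008] op 0.0304 F [ 0.2  0.5 -1.5]
```

```bash
echo '[[[0, 0, 0.012], [0, 0, 0], 0], [[0, 0, 0.024], [0, 0, 0], 0], [[0, 0, 0.034], [0, 0, 0], 0], [[0, 0, 0.042], [0, 0, 0], 0], [[0, 0, 0.046], [0, 0, 0], 0]]' | python3 jog.py|sed -n '1,4p'
echo '[[[0, 0, 0.001], [0, 0, 0], 0], [[0, 0, 0.003], [0, 0, 0], 0], [[0, 0, 0.004], [0, 0, 0], 0], [[0, 0, 0.005], [0, 0, 0], 0], [[0, 0, 0.0055], [0, 0, 0], 0]]' | python3 jog.py
echo '[[[0, 0, 0], [0, 0, 0], 0], [[0, 0, 0], [0, 0, 0], 0], [[0, 0, 0], [0, 0, 0], 0]]' | python3 jog.py
python3 -c "
from h import *
to(.433,.2033,.0616)"
```

```text
time: 23.83
eef_pos: [0.4323, 0.2029, 0.0656]
tcp_rot: [2.222, 2.221, -0.001]
ft_force: [0.4, -0.1, -2.2]
time: 24.25
eef_pos: [0.4333, 0.2034, 0.0616]
tcp_rot: [2.222, 2.22, 0.002]
ft_force: [-0.8, -1.2, 7.3]
opening: 0.0302
finger_force: 29.5
time: 24.5
eef_pos: [0.4332, 0.2033, 0.0616]
tcp_rot: [2.222, 2.22, 0.002]
ft_force: [-0.5, -1.5, 5.9]
opening: 0.0304
finger_force: 29.5
24.5 pos [0.4332 0.2033 0.0616] d [-0.     -0.0002 -0.    ] rot [ 0.001  -0.0006 -0.0007] op 0.0304 F [-0.5 -1.5  5.9]
```

Mill seated. Next the vinegar, measured twice at (.4373,-.1382).

```bash
echo '[[[0, 0, 0], [0, 0, 0], 0.04], [[0, 0, 0], [0, 0, 0], 0.06], [[0, 0, 0], [0, 0, 0], 0.06], [[0, 0, 0], [0, 0, 0], 0.06], [[0, 0, 0], [0, 0, 0], 0.06]]' | python3 jog.py|tail -2
echo '[[[0, 0, 0], [0, 0, 0], 0.06], [[0, 0, -0.025], [0, 0, 0], 0.06], [[0, 0, -0.065], [0, 0, 0], 0.06], [[0, 0, -0.105], [0, 0, 0], 0.06], [[0, 0, -0.14], [0, 0, 0], 0.06]]' | python3 jog.py|head -2
echo '[[[-0.02, 0, -0.02], [0, 0, 0], 0.06], [[-0.06, 0.001, -0.03], [0, 0, 0], 0.06], [[-0.1, 0.002, -0.03], [0, 0, 0], 0.06], [[-0.14, 0.003, -0.03], [0, 0, 0], 0.06], [[-0.18, 0.004, -0.03], [0, 0, 0], 0.06]]' | python3 jog.py|head -2
echo '[[[-0.04, 0, 0], [0, 0, 0], 0.06], [[-0.08, 0, 0], [0, 0, 0], 0.06], [[-0.12, 0, 0], [0, 0, 0], 0.06], [[-0.15, 0, 0], [0, 0, 0], 0.06], [[-0.16, 0, 0], [0, 0, 0], 0.06]]' | python3 jog.py|head -2
echo '[[[0, 0, 0], [0, 0, 0], 0.06], [[0, 0, 0], [0, 0, 0], 0.06], [[0, 0, 0], [0, 0, 0], 0.06], [[0, 0, 0], [0, 0, 0], 0.06]]' | python3 jog.py|head -2
python3 pieces.py; python3 -c "
from h import *
to(.4373,-.1382,.073)"
```

```text
opening: 0.0552
finger_force: 0.0
time: 25.33
eef_pos: [0.4326, 0.2027, 0.2032]
time: 25.75
eef_pos: [0.4363, 0.0213, 0.2311]
time: 26.17
eef_pos: [0.4357, -0.142, 0.2311]
time: 26.5
eef_pos: [0.4365, -0.1354, 0.2309]
cam [ 0.437 -0.066  0.423]
[315 186  19  19 285] [324.1 195.6] [[0.4373, -0.1374], [0.4373, -0.1309]]
26.55 pos [ 0.4365 -0.1356  0.2309] d [-0.0025  0.0008  0.1579] rot [-0.0002  0.0007  0.0017] op 0.0601 F [ 0.4 -0.2  0.3]
```

```bash
echo '[[[-0.0025, 0.001, 0.02], [0, 0, 0], 0.06], [[-0.0025, 0.001, 0.055], [0, 0, 0], 0.06], [[-0.0025, 0.001, 0.09], [0, 0, 0], 0.06], [[-0.0025, 0.001, 0.12], [0, 0, 0], 0.06], [[-0.0025, 0.001, 0.135], [0, 0, 0], 0.06]]' | python3 jog.py|head -2
echo '[[[0, 0, 0.01], [0, 0, 0], 0.06], [[0, 0, 0.018], [0, 0, 0], 0.06], [[0, 0, 0.023], [0, 0, 0], 0.06], [[0, 0, 0.023], [0, 0, 0], 0.06], [[0, 0, 0.023], [0, 0, 0], 0.06]]' | python3 jog.py|head -2
echo '[[[0, 0, 0], [0, 0, 0], 0], [[0, 0, 0], [0, 0, 0], 0], [[0, 0, 0], [0, 0, 0], 0], [[0, 0, 0], [0, 0, 0], 0], [[0, 0, 0], [0, 0, 0], 0]]' | python3 jog.py|tail -2
echo '[[[0, 0, 0], [0, 0, 0], 0], [[0, 0, 0], [0, 0, 0], 0], [[0, 0, 0], [0, 0, 0], 0], [[0, 0, 0], [0, 0, 0], 0], [[0, 0, 0], [0, 0, 0], 0]]' | python3 jog.py
python3 -c "
from h import *
to(.4373,-.1382,.073)"
```

```text
time: 26.97
eef_pos: [0.4358, -0.1384, 0.0932]
time: 27.38
eef_pos: [0.4374, -0.1393, 0.073]
opening: 0.0343
finger_force: 0.0
time: 28.22
eef_pos: [0.4375, -0.1395, 0.0731]
tcp_rot: [2.222, 2.221, -0.0]
ft_force: [-0.9, -0.1, 2.5]
opening: 0.026
finger_force: 29.8
28.22 pos [ 0.4375 -0.1395  0.0731] d [ 0.0013 -0.0002  0.0001] rot [ 0.0001  0.0003 -0.0006] op 0.026 F [-0.9 -0.1  2.5]
```

```bash
echo '[[[0, 0, -0.005], [0, 0, 0], 0], [[0, 0, -0.02], [0, 0, 0], 0], [[0, 0, -0.05], [0, 0, 0], 0], [[0, 0, -0.085], [0, 0, 0], 0], [[0, 0, -0.12], [0, 0, 0], 0]]' | python3 jog.py|head -2
echo '[[[0.012, 0, -0.015], [0, 0, 0], 0], [[0.035, 0, -0.02], [0, 0, 0], 0], [[0.07, 0.001, -0.02], [0, 0, 0], 0], [[0.105, 0.003, -0.02], [0, 0, 0], 0], [[0.14, 0.005, -0.02], [0, 0, 0], 0]]' | python3 jog.py
echo '[[[0.035, 0.001, 0], [0, 0, 0], 0], [[0.07, 0.0015, 0], [0, 0, 0], 0], [[0.1, 0.0015, 0], [0, 0, 0], 0], [[0.12, 0.0015, 0], [0, 0, 0], 0], [[0.131, 0.0015, 0], [0, 0, 0], 0]]' | python3 jog.py|head -2
echo '[[[0, 0, 0.005], [0, 0, 0], 0], [[0, 0, 0.025], [0, 0, 0], 0], [[0, 0, 0.05], [0, 0, 0], 0], [[0, 0, 0.07], [0, 0, 0], 0], [[0, 0, 0.085], [0, 0, 0], 0]]' | python3 jog.py|head -2
echo '[[[0, 0, 0], [0, 0, 0], 0], [[0, 0, 0], [0, 0, 0], 0], [[0, 0, 0], [0, 0, 0], 0], [[0, 0, 0], [0, 0, 0], 0], [[0, 0, 0], [0, 0, 0], 0]]' | python3 jog.py
python3 -c "
from h import *
to(.4439,.1318,.0771)"
```

```text
time: 28.63
eef_pos: [0.4366, -0.1401, 0.1945]
time: 29.05
eef_pos: [0.4422, 0.0016, 0.2133]
tcp_rot: [2.224, 2.219, 0.001]
ft_force: [1.4, -0.2, -2.5]
opening: 0.0262
finger_force: 29.7
time: 29.47
eef_pos: [0.4434, 0.1341, 0.2128]
time: 29.88
eef_pos: [0.4434, 0.1291, 0.1262]
time: 30.3
eef_pos: [0.4448, 0.1317, 0.1289]
tcp_rot: [2.222, 2.22, 0.003]
ft_force: [0.2, -0.1, -3.7]
opening: 0.0261
finger_force: 29.7
30.3 pos [0.4448 0.1317 0.1289] d [ 0.0001 -0.0009  0.0518] rot [ 0.0015 -0.0008 -0.0008] op 0.0261 F [ 0.2 -0.1 -3.7]
```

```bash
echo '[[[0, 0, 0.012], [0, 0, 0], 0], [[0, -0.0005, 0.024], [0, 0, 0], 0], [[0, -0.0005, 0.034], [0, 0, 0], 0], [[0, -0.0005, 0.042], [0, 0, 0], 0], [[0, -0.0005, 0.046], [0, 0, 0], 0]]' | python3 jog.py|sed -n '1,4p'
echo '[[[0, 0, 0.001], [0, 0, 0], 0], [[0, 0, 0.003], [0, 0, 0], 0], [[0, 0, 0.004], [0, 0, 0], 0], [[0, 0, 0.005], [0, 0, 0], 0], [[0, 0, 0.0055], [0, 0, 0], 0]]' | python3 jog.py
echo '[[[0, 0, 0], [0, 0, 0], 0], [[0, 0, 0], [0, 0, 0], 0], [[0, 0, 0], [0, 0, 0], 0]]' | python3 jog.py
python3 -c "
from h import *
to(.4439,.1318,.0771)"
```

```text
time: 30.72
eef_pos: [0.4433, 0.1314, 0.0811]
tcp_rot: [2.222, 2.221, -0.002]
ft_force: [-0.3, 0.6, -3.0]
time: 31.13
eef_pos: [0.4442, 0.1317, 0.077]
tcp_rot: [2.222, 2.22, 0.001]
ft_force: [-1.7, -1.6, 6.5]
opening: 0.0264
finger_force: 30.0
time: 31.38
eef_pos: [0.4441, 0.1318, 0.077]
tcp_rot: [2.222, 2.22, 0.002]
ft_force: [-0.6, -1.1, 5.9]
opening: 0.0263
finger_force: 29.9
31.38 pos [0.4441 0.1318 0.077 ] d [ 0.     -0.0002 -0.0001] rot [ 0.001  -0.0004 -0.0006] op 0.0263 F [-0.6 -1.1  5.9]
```

```bash
echo '[[[0, 0, 0], [0, 0, 0], 0.04], [[0, 0, 0], [0, 0, 0], 0.06], [[0, 0, 0], [0, 0, 0], 0.06], [[0, 0, 0], [0, 0, 0], 0.06], [[0, 0, 0], [0, 0, 0], 0.06]]' | python3 jog.py|tail -2
echo '[[[0, 0, 0], [0, 0, 0], 0.06], [[0, 0, -0.025], [0, 0, 0], 0.06], [[0, 0, -0.065], [0, 0, 0], 0.06], [[0, 0, -0.105], [0, 0, 0], 0.06], [[0, 0, -0.145], [0, 0, 0], 0.06]]' | python3 jog.py|head -2
echo '[[[-0.02, 0, -0.025], [0, 0, 0], 0.06], [[-0.055, 0, -0.04], [0, 0, 0], 0.06], [[-0.095, 0, -0.04], [0, 0, 0], 0.06], [[-0.135, -0.001, -0.04], [0, 0, 0], 0.06], [[-0.175, -0.002, -0.04], [0, 0, 0], 0.06]]' | python3 jog.py|head -2
echo '[[[-0.04, 0, 0], [0, 0, 0], 0.06], [[-0.08, 0, 0], [0, 0, 0], 0.06], [[-0.12, 0, 0], [0, 0, 0], 0.06], [[-0.16, 0, 0], [0, 0, 0], 0.06], [[-0.2, 0, 0], [0, 0, 0], 0.06]]' | python3 jog.py|head -2
echo '[[[-0.03, 0, 0], [0, 0, 0], 0.06], [[-0.05, 0, 0], [0, 0, 0], 0.06], [[-0.055, 0, 0], [0, 0, 0], 0.06], [[-0.055, 0, 0], [0, 0, 0], 0.06], [[-0.055, 0, 0], [0, 0, 0], 0.06]]' | python3 jog.py|head -2
echo '[[[0, 0, 0], [0, 0, 0], 0.06], [[0, 0, 0], [0, 0, 0], 0.06], [[0, 0, 0], [0, 0, 0], 0.06], [[0, 0, 0], [0, 0, 0], 0.06]]' | python3 jog.py|head -2
python3 pieces.py; python3 -c "
from h import *
to(.442,-.283,.097)"
```

```text
opening: 0.0517
finger_force: 0.0
time: 32.22
eef_pos: [0.4431, 0.131, 0.2231]
time: 32.63
eef_pos: [0.4413, -0.0453, 0.2617]
time: 33.05
eef_pos: [0.4406, -0.2458, 0.2614]
time: 33.47
eef_pos: [0.4357, -0.2943, 0.2623]
time: 33.8
eef_pos: [0.4359, -0.2947, 0.2627]
cam [ 0.435 -0.225  0.454]
[319 169  21  22 347] [329.  179.8] [[0.4426, -0.2879], [0.442, -0.2827]]
33.85 pos [ 0.4359 -0.2948  0.2628] d [0.0124 0.0052 0.1658] rot [ 0.0054  0.0036 -0.0007] op 0.0599 F [-0.1  0.3  0.7]
```

```bash
echo '[[[0.012, 0.003, 0], [0, 0, 0], 0.06], [[0.012, 0.003, 0], [0, 0, 0], 0.06], [[0.012, 0.003, 0], [0, 0, 0], 0.06], [[0.012, 0.003, 0.02], [0, 0, 0], 0.06], [[0.012, 0.003, 0.02], [0, 0, 0], 0.06]]' | python3 jog.py|head -2
echo '[[[0, 0, 0], [0, 0, 0], 0.06], [[0, 0, 0], [0, 0, 0], 0.06], [[0, 0, 0], [0, 0, 0], 0.06], [[0, 0, 0], [0, 0, 0], 0.06]]' | python3 jog.py|head -2
python3 -c "
from h import *
to(.442,-.2827,.097)"
```

```text
time: 34.27
eef_pos: [0.438, -0.2821, 0.241]
time: 34.6
eef_pos: [0.4391, -0.283, 0.2435]
34.6 pos [ 0.4391 -0.283   0.2435] d [0.0009 0.002  0.1465] rot [ 0.0063  0.0043 -0.0009] op 0.0599 F [-0.2  0.  -0.2]
```

```bash
echo '[[[0.001, 0.002, 0.01], [0.006, 0.004, 0], 0.06], [[0.001, 0.0025, 0.035], [0.006, 0.004, 0], 0.06], [[0.001, 0.0025, 0.065], [0.006, 0.004, 0], 0.06], [[0.001, 0.0025, 0.095], [0.006, 0.004, 0], 0.06], [[0.001, 0.0025, 0.11], [0.006, 0.004, 0], 0.06]]' | python3 jog.py|head -2
echo '[[[0, 0, 0], [0, 0, 0], 0.06], [[0, 0, 0.01], [0, 0, 0], 0.06], [[0, 0, 0.02], [0, 0, 0], 0.06], [[0, 0, 0.028], [0, 0, 0], 0.06]]' | python3 jog.py|head -2
python3 -c "
from h import *
to(.442,-.2827,.097)"
echo '[[[0, 0, 0], [0, 0, 0], 0.06], [[0, 0, 0], [0, 0, 0], 0.06], [[0, 0, 0], [0, 0, 0], 0.06], [[0, 0, 0], [0, 0, 0], 0.06]]' | python3 jog.py|head -2
python3 -c "
from h import *
to(.442,-.2827,.097)"
```

```text
time: 35.02
eef_pos: [0.4168, -0.2663, 0.1427]
time: 35.35
eef_pos: [0.4127, -0.2632, 0.1223]
35.35 pos [ 0.4127 -0.2632  0.1223] d [-0.0189  0.0285  0.0266] rot [ 0.0315  0.02   -0.0006] op 0.0598 F [-0.4  0.8  0.5]
time: 35.68
eef_pos: [0.4126, -0.2634, 0.1228]
35.68 pos [ 0.4126 -0.2634  0.1228] d [-0.0188  0.0286  0.0271] rot [ 0.0308  0.0198 -0.0006] op 0.0598 F [-0.2 -0.  -0.8]
```

```bash
python3 - <<'E'
from h import *
s=probe_bus.get_state();print(np.round(s['joints'],3),s['ft_force'].round(1),s['torque'].round(2),np.round(s['tau'],1))
c=cam('scene');im=c['image'];u,v=270,80
o=cv2.resize(im[v:v+110,u:u+140],(700,550),interpolation=cv2.INTER_CUBIC);cv2.imwrite('pics/s4.png',cv2.cvtColor(o,cv2.COLOR_RGB2BGR))
E
```

```text
[-1.09  -0.38   1.384  2.013  0.414  1.196  0.134] [-0.2 -0.  -0.8] [-0.03  0.07 -0.04] [  0.1  17.9 -13.9 -36.2   0.1  -0.2  -0. ]
```

View pics/s4.png

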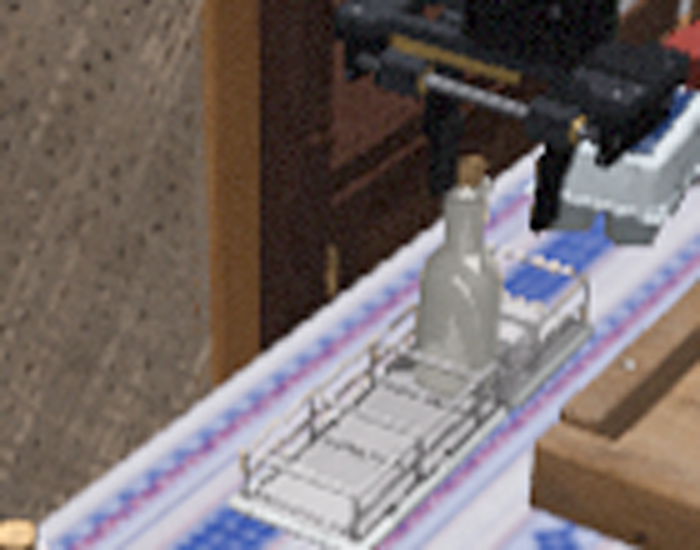

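The picture shows the oil bottle at crop (460,290), untouched in the rack. The gripper is off to the robot's side of it, with fingers at (440,160) and (550,190). The elbow has drifted, leaving joints 2 and 3 at their limits. I'll go up and try a yaw turn, which is free for a round piece, to unwind the elbow.

```bash
J='from h import *
s=probe_bus.get_state();print(s["joints"].round(3));to(.442,-.2827,.25)'
echo '[[[0, 0, -0.03], [0, 0, 0], 0.06], [[0, 0, -0.06], [0, 0, 0], 0.06], [[0, 0, -0.1], [0, 0, 0], 0.06], [[0, 0, -0.13], [0, 0, 0], 0.06], [[0, 0, -0.13], [0, 0, 0], 0.06]]' | python3 jog.py|head -2; python3 -c "$J"
echo '[[[0, 0, 0], [0, 0, 0.12], 0.06], [[0, 0, 0], [0, 0, 0.24], 0.06], [[0, 0, 0], [0, 0, 0.36], 0.06], [[0, 0, 0], [0, 0, 0.48], 0.06], [[0, 0, 0], [0, 0, 0.6], 0.06]]' | python3 jog.py|head -2; python3 -c "$J"
```

```text
time: 36.15
eef_pos: [0.4108, -0.2614, 0.2578]
[-0.881 -0.372  1.1    1.821  0.346  1.46   0.163]
36.15 pos [ 0.4108 -0.2614  0.2578] d [-0.021   0.0309  0.0094] rot [ 0.0367  0.0213 -0.0009] op 0.0597 F [ 0.5 -0.2 -0.4]
time: 36.57
eef_pos: [0.4084, -0.2607, 0.2523]
[-0.732 -0.265  1.04   1.829  0.241  1.418 -0.343]
36.57 pos [ 0.4084 -0.2607  0.2523] d [0.0011 0.04   0.0037] rot [ 0.0353  0.0101 -0.6064] op 0.0603 F [ 0.3  0.  -0.5]
```

```bash
J='from h import *
s=probe_bus.get_state();print(s["joints"].round(3));to(.442,-.2827,.25)'
echo '[[[0, 0.01, 0], [0.008, 0.003, 0.12], 0.06], [[0, 0.02, 0], [0.016, 0.006, 0.24], 0.06], [[0, 0.03, 0], [0.024, 0.008, 0.36], 0.06], [[0, 0.04, 0], [0.03, 0.01, 0.48], 0.06], [[0, 0.04, 0], [0.035, 0.01, 0.6], 0.06]]' | python3 jog.py|head -2; python3 -c "$J"
echo '[[[0, 0, 0], [0, 0, 0.12], 0.06], [[0, 0, 0], [0, 0, 0.24], 0.06], [[0, 0, 0], [0, 0, 0.36], 0.06], [[0, 0, 0], [0, 0, 0.48], 0.06], [[0, 0, 0], [0, 0, 0.6], 0.06]]' | python3 jog.py|head -2; python3 -c "$J"
```

```text
time: 36.98
eef_pos: [0.443, -0.2836, 0.2539]
[-0.718  0.035  1.272  1.72  -0.052  1.403 -0.643]
36.98 pos [ 0.443  -0.2836  0.2539] d [-0.0007 -0.0012  0.0039] rot [ 0.0078 -0.0188 -1.2048] op 0.0599 F [-0.6  0.5 -0.1]
time: 37.4
eef_pos: [0.4414, -0.2833, 0.2538]
[-0.737  0.028  1.29   1.723 -0.048  1.404 -1.246]
37.4 pos [ 0.4414 -0.2833  0.2538] d [ 0.0004 -0.0007  0.0038] rot [-1.000e-04 -2.410e-02 -1.806e+00] op 0.0598 F [-0.  -0.7  1. ]
```

```bash
cat >> h.py <<'E'
def tt(x,y,z):
    "shift to world point, pure tilt correction, joints"
    s=probe_bus.get_state();Rm=R.from_rotvec(s['tcp_rot']);d=Rm.inv().apply([0,0,-1.])
    print(round(s['time'],2),s['joints'].round(3),'pos',s['eef_pos'].round(4),'d',Rm.inv().apply(np.array([x,y,z])-s['eef_pos']).round(4),'tilt',np.cross([0,0,1],d).round(4),'toolx',Rm.apply([1,0,0]).round(3),'F',np.round(s['ft_force'],1),'op',round(s['opening'],4))
E
python3 -c "
from h import *
tt(.442,-.2827,.097)"
echo '[[[0, 0, 0.015], [0, 0, 0], 0.06], [[0, 0, 0.03], [0, 0, 0], 0.06], [[0, 0, 0.045], [0, 0, 0], 0.06], [[0, 0, 0.045], [0, 0, 0], 0.06], [[0, 0, 0.045], [0, 0, 0], 0.06]]' | python3 jog.py|head -2; python3 -c "
from h import *
tt(.442,-.2827,.097)"
```

```text
37.4 [-0.737  0.028  1.29   1.723 -0.048  1.404 -1.246] pos [ 0.4414 -0.2833  0.2538] d [-0.0016  0.0019  0.1567] tilt [-0.0165 -0.0129  0.    ] toolx [ 0.972 -0.233  0.013] F [-0.  -0.7  1. ] op 0.0598
time: 37.82
eef_pos: [0.4417, -0.2827, 0.2087]
37.82 [-0.69   0.102  1.288  1.794 -0.121  1.316 -1.174] pos [ 0.4417 -0.2827  0.2087] d [-0.001   0.0017  0.1117] tilt [-0.016  -0.0117  0.    ] toolx [ 0.974 -0.228  0.012] F [0.2 0.1 0.1] op 0.06
```

```bash
echo '[[[-0.001, 0.001, 0.015], [-0.008, -0.006, 0], 0.06], [[-0.001, 0.0015, 0.03], [-0.016, -0.012, 0], 0.06], [[-0.001, 0.0015, 0.045], [-0.016, -0.012, 0], 0.06], [[-0.001, 0.0015, 0.06], [-0.016, -0.012, 0], 0.06], [[-0.001, 0.0015, 0.06], [-0.016, -0.012, 0], 0.06]]' | python3 jog.py|head -2;
echo '[[[0, 0, 0], [0, 0, 0], 0.06], [[0, 0, 0], [0, 0, 0], 0.06], [[0, 0, 0], [0, 0, 0], 0.06]]' | python3 jog.py|head -2;  python3 -c "
from h import *
tt(.442,-.2827,.097)"
```

```text
time: 38.23
eef_pos: [0.4413, -0.2825, 0.1477]
time: 38.48
eef_pos: [0.4425, -0.2836, 0.1502]
38.48 [-0.605  0.211  1.241  1.869 -0.215  1.209 -1.094] pos [ 0.4425 -0.2836  0.1502] d [-0.0009 -0.0007  0.0532] tilt [-0.0009 -0.003   0.    ] toolx [ 0.974 -0.227  0.003] F [ 1.  -0.6  0.7] op 0.0595
```

```bash
echo '[[[-0.001, -0.0005, 0.015], [-0.001, -0.003, 0], 0.06], [[-0.001, -0.0005, 0.03], [-0.001, -0.003, 0], 0.06], [[-0.001, -0.0005, 0.043], [-0.001, -0.003, 0], 0.06], [[-0.001, -0.0005, 0.053], [-0.001, -0.003, 0], 0.06], [[-0.001, -0.0005, 0.053], [-0.001, -0.003, 0], 0.06]]' | python3 jog.py|head -2;
echo '[[[0, 0, 0], [0, 0, 0], 0.06], [[0, 0, 0], [0, 0, 0], 0.06], [[0, 0, 0], [0, 0, 0], 0.06]]' | python3 jog.py|head -2;  python3 -c "
from h import *
tt(.442,-.2827,.097)"
```

```text
time: 38.9
eef_pos: [0.4403, -0.2819, 0.0945]
time: 39.15
eef_pos: [0.4415, -0.2828, 0.0966]
39.15 [-0.522  0.295  1.176  1.931 -0.303  1.114 -1.025] pos [ 0.4415 -0.2828  0.0966] d [ 0.0005 -0.0002 -0.0004] tilt [ 0.0003  0.0006 -0.    ] toolx [ 0.974 -0.228 -0.001] F [0.7 0.1 0.4] op 0.0599
```

```bash
echo '[[[0, 0, 0], [0, 0, 0], 0], [[0, 0, 0], [0, 0, 0], 0], [[0, 0, 0], [0, 0, 0], 0], [[0, 0, 0], [0, 0, 0], 0], [[0, 0, 0], [0, 0, 0], 0]]' | python3 jog.py|tail -2
echo '[[[0, 0, 0], [0, 0, 0], 0], [[0, 0, 0], [0, 0, 0], 0], [[0, 0, 0], [0, 0, 0], 0], [[0, 0, 0], [0, 0, 0], 0], [[0, 0, 0], [0, 0, 0], 0]]' | python3 jog.py;python3 -c "
from h import *
tt(.442,-.2827,.097)"
echo '[[[0, 0, -0.005], [0, 0, 0], 0], [[0, 0, -0.02], [0, 0, 0], 0], [[0, 0, -0.05], [0, 0, 0], 0], [[0, 0, -0.085], [0, 0, 0], 0], [[0, 0, -0.12], [0, 0, 0], 0]]' | python3 jog.py|head -2
echo '[[[0, 0, -0.025], [0, 0, 0], 0], [[0, 0, -0.04], [0, 0, 0], 0], [[0, 0, -0.045], [0, 0, 0], 0], [[0, 0, -0.045], [0, 0, 0], 0], [[0, 0, -0.045], [0, 0, 0], 0]]' | python3 jog.py|tail -2
python3 -c "
from h import *
tt(.4111,.3465,.26)"
```

```text
opening: 0.0346
finger_force: 0.0
time: 39.98
eef_pos: [0.4411, -0.2825, 0.0959]
tcp_rot: [3.121, -0.36, -0.002]
ft_force: [-0.3, -1.5, 1.6]
opening: 0.0282
finger_force: 29.0
39.98 [-0.521  0.295  1.176  1.932 -0.303  1.114 -1.024] pos [ 0.4411 -0.2825  0.0959] d [ 0.0009 -0.0001 -0.0011] tilt [ 0.0003  0.0016 -0.    ] toolx [ 0.974 -0.228 -0.002] F [-0.3 -1.5  1.6] op 0.0282
time: 40.4
eef_pos: [0.44, -0.2822, 0.2165]
opening: 0.0282
finger_force: 29.6
40.82 [-0.753  0.044  1.3    1.707 -0.042  1.426 -1.246] pos [ 0.4409 -0.2819  0.2598] d [-1.717e-01 -6.052e-01  6.000e-04] tilt [-0.0005  0.0029  0.    ] toolx [ 0.974 -0.227 -0.003] F [ 0.3 -0.3 -4.7] op 0.0282
```

```bash
echo '[[[-0.002, -0.01, 0], [0, 0.003, 0], 0], [[-0.007, -0.037, 0], [0, 0.003, 0], 0], [[-0.012, -0.074, 0], [0, 0.003, 0], 0], [[-0.018, -0.111, 0], [0, 0.003, 0], 0], [[-0.024, -0.148, 0], [0, 0.003, 0], 0]]' | python3 jog.py|head -2
echo '[[[-0.008, -0.035, 0], [0, 0, 0], 0], [[-0.016, -0.07, 0], [0, 0, 0], 0], [[-0.025, -0.105, 0], [0, 0, 0], 0], [[-0.033, -0.14, 0], [0, 0, 0], 0], [[-0.041, -0.175, 0], [0, 0, 0], 0]]' | python3 jog.py|tail -2
python3 -c "
from h import *
tt(.4111,.3465,.26)"
```

```text
time: 41.23
eef_pos: [0.4504, -0.1311, 0.2596]
opening: 0.0283
finger_force: 29.9
41.65 [-0.971 -0.179  0.681  1.84   0.114  1.445 -2.114] pos [0.4502 0.0483 0.2589] d [-0.1059 -0.2815 -0.0015] tilt [ 0.0019  0.0014 -0.    ] toolx [ 0.974 -0.228 -0.001] F [ 1.4  0.1 -3.4] op 0.0283
```

```bash
echo '[[[-0.01, -0.033, 0], [0, 0, -0.11], 0], [[-0.02, -0.066, 0], [0, 0, -0.22], 0], [[-0.03, -0.099, 0], [0, 0, -0.33], 0], [[-0.039, -0.132, 0], [0, 0, -0.44], 0], [[-0.048, -0.163, 0], [0, 0, -0.55], 0]]' | python3 jog.py|tail -2
python3 -c "
from h import *
tt(.4111,.3465,.26)"
```

```text
opening: 0.0282
finger_force: 29.9
42.07 [-1.146 -0.049  0.58   1.759  0.028  1.426 -1.815] pos [0.4406 0.2179 0.2584] d [ 0.0133 -0.1312 -0.0018] tilt [ 0.0019  0.0025 -0.    ] toolx [ 0.947  0.321 -0.002] F [ 0.2  0.  -3.4] op 0.0282
```

```bash
echo '[[[0.004, -0.035, 0], [0.002, 0.002, -0.1], 0], [[0.007, -0.07, 0], [0.002, 0.002, -0.2], 0], [[0.01, -0.1, 0], [0.002, 0.002, -0.3], 0], [[0.012, -0.12, 0], [0.002, 0.002, -0.35], 0], [[0.013, -0.131, 0], [0.002, 0.002, -0.4], 0]]' | python3 jog.py|tail -2
echo '[[[0, 0, 0], [0, 0, 0], 0], [[0, 0, 0], [0, 0, 0], 0], [[0, 0, 0], [0, 0, 0], 0], [[0, 0, 0], [0, 0, 0], 0]]' | python3 jog.py|head -2
python3 -c "
from h import *
tt(.4111,.3465,.0999)"
```

```text
opening: 0.0283
finger_force: 30.0
time: 42.82
eef_pos: [0.4134, 0.3435, 0.26]
42.82 [-1.243  0.065  0.496  1.659 -0.032  1.423 -1.596] pos [0.4134 0.3435 0.26  ] d [-0.     -0.0038  0.1601] tilt [-0.0002 -0.0019  0.    ] toolx [0.753 0.658 0.002] F [ 0.4  0.  -3.9] op 0.0281
```

```bash
echo '[[[0, -0.002, 0.01], [0, 0, 0], 0], [[0, -0.0038, 0.035], [0, -0.002, 0], 0], [[0, -0.0038, 0.065], [0, -0.002, 0], 0], [[0, -0.0038, 0.095], [0, -0.002, 0], 0], [[0, -0.0038, 0.11], [0, -0.002, 0], 0]]' | python3 jog.py|tail -2
echo '[[[0, 0, 0], [0, 0, 0], 0], [[0, 0, 0], [0, 0, 0], 0], [[0, 0, 0], [0, 0, 0], 0], [[0, 0, 0], [0, 0, 0], 0]]' | python3 jog.py|head -2
python3 -c "
from h import *
tt(.4111,.3465,.0999)
c=cam('scene');im=c['image'];o=cv2.resize(im[170:310,180:340],(640,560),interpolation=cv2.INTER_CUBIC);cv2.imwrite('pics/s5.png',cv2.cvtColor(o,cv2.COLOR_RGB2BGR))
"
```

```text
opening: 0.0283
finger_force: 30.0
time: 43.57
eef_pos: [0.4115, 0.3487, 0.1523]
43.57 [-1.233  0.134  0.492  1.816 -0.068  1.205 -1.571] pos [0.4115 0.3487 0.1523] d [-0.002   0.0015  0.0524] tilt [-0.001  -0.0038  0.    ] toolx [0.752 0.659 0.004] F [ 0.  -0.1 -2.9] op 0.0285
```

View pics/s5.png

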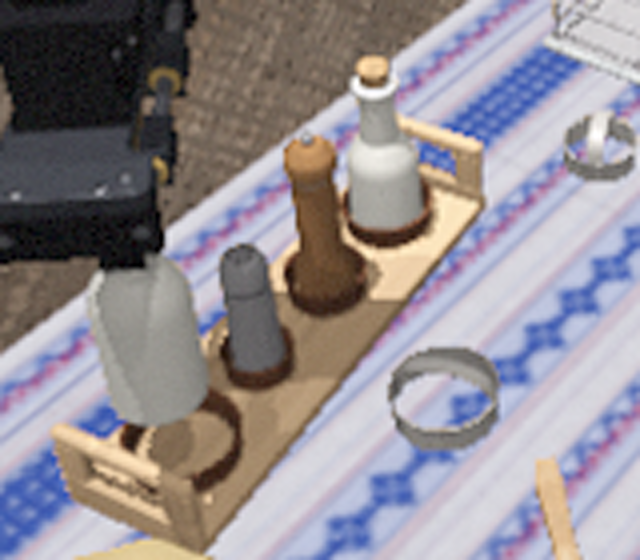

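The shaker (255,320), mill (325,230) and vinegar (385,150) are seated upright. The cutters are undisturbed, and the oil hangs above its collar at (180,435). I'll lower it.

```bash
echo '[[[-0.001, 0.0005, 0.01], [-0.001, -0.004, 0], 0], [[-0.0015, 0.001, 0.022], [-0.001, -0.004, 0], 0], [[-0.0015, 0.001, 0.033], [-0.001, -0.004, 0], 0], [[-0.0015, 0.001, 0.042], [-0.001, -0.004, 0], 0], [[-0.0015, 0.001, 0.046], [-0.001, -0.004, 0], 0]]' | python3 jog.py|sed -n '1,4p'
python3 -c "
from h import *
tt(.4111,.3465,.0999)"
echo '[[[0, 0, 0.001], [0, 0, 0], 0], [[0, 0, 0.003], [0, 0, 0], 0], [[0, 0, 0.004], [0, 0, 0], 0], [[0, 0, 0.005], [0, 0, 0], 0], [[0, 0, 0.006], [0, 0, 0], 0]]' | python3 jog.py|sed -n '1,4p'
echo '[[[0, 0, 0], [0, 0, 0], 0], [[0, 0, 0], [0, 0, 0], 0], [[0, 0, 0], [0, 0, 0], 0]]' | python3 jog.py|head -4
python3 -c "
from h import *
tt(.4111,.3465,.0999)"
```

```text
time: 44.03
eef_pos: [0.4092, 0.3454, 0.1023]
tcp_rot: [2.937, 1.106, -0.008]
ft_force: [-0.5, -0.7, -4.0]
44.03 [-1.222  0.183  0.489  1.875 -0.094  1.113 -1.548] pos [0.4092 0.3454 0.1023] d [0.0021 0.0004 0.0024] tilt [ 0.0012  0.0059 -0.    ] toolx [ 0.751  0.66  -0.006] F [-0.5 -0.7 -4. ] op 0.0284
time: 44.45
eef_pos: [0.4111, 0.347, 0.0998]
tcp_rot: [2.939, 1.107, -0.001]
ft_force: [0.9, -1.1, 8.8]
time: 44.7
eef_pos: [0.411, 0.3469, 0.0998]
tcp_rot: [2.94, 1.107, -0.001]
ft_force: [0.3, -2.0, 5.7]
44.7 [-1.22   0.186  0.489  1.877 -0.097  1.103 -1.545] pos [0.411  0.3469 0.0998] d [-0.0002  0.0004 -0.0001] tilt [ 0.0003  0.0006 -0.    ] toolx [ 0.752  0.66  -0.001] F [ 0.3 -2.   5.7] op 0.0282
```

```bash
echo '[[[0, 0, 0], [0, 0, 0], 0.035], [[0, 0, 0], [0, 0, 0], 0.045], [[0, 0, 0], [0, 0, 0], 0.055], [[0, 0, 0], [0, 0, 0], 0.055], [[0, 0, 0], [0, 0, 0], 0.055]]' | python3 jog.py|tail -2
echo '[[[0, 0, 0], [0, 0, 0], 0.055], [[0, 0, -0.02], [0, 0, 0], 0.055], [[0, 0, -0.055], [0, 0, 0], 0.055], [[0, 0, -0.095], [0, 0, 0], 0.055], [[0, 0, -0.135], [0, 0, 0], 0.055]]' | python3 jog.py|head -2
echo '[[[0.02, 0.01, -0.01], [0, 0, 0], 0.055], [[0.05, 0.01, -0.02], [0, 0, 0], 0.055], [[0.08, 0.01, -0.02], [0, 0, 0], 0.055], [[0.09, 0.01, -0.02], [0, 0, 0], 0.055], [[0.09, 0.01, -0.02], [0, 0, 0], 0.055]]' | python3 jog.py|head -2
echo '[[[0, 0, 0], [0, 0, 0], 0.055], [[0, 0, 0], [0, 0, 0], 0.055], [[0, 0, 0], [0, 0, 0], 0.055], [[0, 0, 0], [0, 0, 0], 0.055]]' | python3 jog.py|head -4
python3 -c "
from h import *
c=cam('scene');im=c['image'];o=cv2.resize(im[160:310,180:350],(680,600),interpolation=cv2.INTER_CUBIC);cv2.imwrite('pics/s6.png',cv2.cvtColor(o,cv2.COLOR_RGB2BGR))
"
```

```text
opening: 0.0516
finger_force: 0.0
time: 45.53
eef_pos: [0.41, 0.3461, 0.2349]
time: 45.95
eef_pos: [0.4856, 0.3999, 0.2522]
time: 46.28
eef_pos: [0.4842, 0.3982, 0.2538]
tcp_rot: [2.939, 1.107, -0.004]
ft_force: [-0.7, -0.1, 0.4]
```

View pics/s6.png

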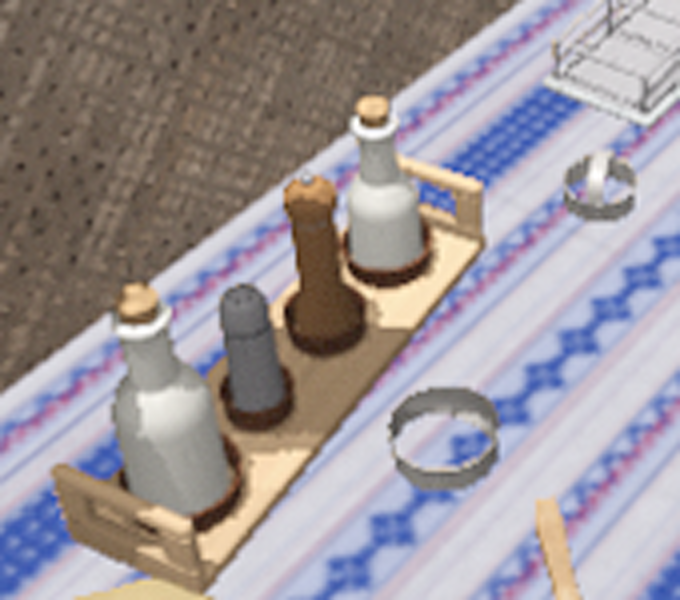

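All four pieces stand upright in their collars: oil (175,430), shaker (255,360), mill (325,270), vinegar (385,200). The cutters at (445,438) and (600,185) have not moved, and the gripper is clear.

```bash
python3 -c "
from bench import robot, vision, probe_bus
print(robot.finish_job())"
```

```text
the job is handed in; nothing more can be done
None
```

The salt shaker, pepper mill, vinegar bottle and oil bottle are all upright and fully down in their own collars, both cutters are where they were, and the job is handed in at about 46 s of the 136 s; the mill was set back in its bay and regrasped once along the way.

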